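Stir the small beads through the sizing pan

TASK

Take the wooden stick out of its leaning holder and stir the mixed beads with its lower end down among them, close to the pan's floor: start at the side of the pan nearest the robot and go at least two full turns counter-clockwise (seen from above), about half-way out from the middle, keeping the gripper clear of the rods over the pan. Go on working the beads with the stick until all four small ones have dropped through the floor into the catch box and the three large ones are still in the pan, then put the stick fully back down in its holder and let go. Do not touch the beads with the gripper, and leave the other things on the bench where they are.

Things in the scene. Friction and masses are not known exactly. Their poses are not given: they have to be found in the camera images.
- deck (a point): Sizing pan (fixed in a run): centre of the top of its flat floor, 90 mm above the table; x to its far side, y to its left, z up. Round wall: inner radius 95, outer 99, 35 mm high. Floor 8 mm thick with seven round holes 33 mm across: one central, six at radius 72 mm, 30, 90, 150, 210, 270 and 330 degrees from x. Under its square 230 mm deck plate is a fixed open catch box.
- sack_rest (a point): Sack rest over the far half of the pan, fixed to it, same axes: middle of the nearest of three level 10 mm steel rods (along y, 244 mm long, 185 mm above the pan's floor) at x = 20, 55 and 90 mm from the pan's centre; a post at each end (x = 55, y = +-122 mm). To work under them the stick must lean 35 to 40 degrees, top towards the near (-x) side; close to the near wall hold it nearly upright.
- socket (a point): Stick holder (fixed in a run), left or right of the pan: an open square socket leaning 35 degrees from vertical on a 150 x 90 mm base. This point is the centre of its inner floor; z runs up the socket to its mouth (towards the robot's side), y is level. Inside 44 x 44 mm, 110 mm deep; walls 5 mm.
- stick_mid (a point): Plain wooden stirring stick, square 22 x 22 mm, 200 mm long, round lower end of radius 11 mm, about 70 g. This point is at half its length on its axis; z runs along the stick to its top end. It starts with its lower end on the socket's floor, leaning on the socket's lower (-x) wall, so 90 mm stand out of the socket.
- stick_end (a point): Centre of the stick's round lower end (11 mm from the very end, 89 mm below the middle); same axes as the middle.
- small0_center (a point): Centre of a small wooden barrel bead, 24 mm across, 22 mm high, about 10 g; starts standing on the pan's floor. It fits through the holes.
- small1_center (a point): Centre of a small wooden barrel bead, 24 mm across, 22 mm high, about 10 g; starts standing on the pan's floor. It fits through the holes.
- small2_center (a point): Centre of a small wooden barrel bead, 24 mm across, 22 mm high, about 10 g; starts standing on the pan's floor. It fits through the holes.
- small3_center (a point): Centre of a small wooden barrel bead, 24 mm across, 22 mm high, about 10 g; starts standing on the pan's floor. It fits through the holes.
- large0_center (a point): Centre of a large wooden barrel bead, 36 mm across, 34 mm high, about 24 g; starts standing on the pan's floor. Too large for the holes. The stick fits between it and the middle when it lies at the wall, not between it and the wall.
- large1_center (a point): Centre of a large wooden barrel bead, 36 mm across, 34 mm high, about 24 g; starts standing on the pan's floor. Too large for the holes. The stick fits between it and the middle when it lies at the wall, not between it and the wall.
- large2_center (a point): Centre of a large wooden barrel bead, 36 mm across, 34 mm high, about 24 g; starts standing on the pan's floor. Too large for the holes. The stick fits between it and the middle when it lies at the wall, not between it and the wall.
- tape_roll_center (a point): Bystander: roll of brown tape lying flat, 90 mm across, 48 mm high; centre, half-way up.
- glue_jar_center (a point): Bystander: jar, 64 mm across, 85 mm high; centre, half-way up.
- tin_center (a point): Bystander: closed steel can, 72 mm across, 100 mm high; centre, half-way up.
- carton_center (a point): Bystander: small cardboard carton, 110 x 80 x 70 mm high; centre, half-way up.
- parts_cup_center (a point): Bystander: grey tub, 84 mm across, 80 mm high; centre, half-way up.
- dust_brush_grip (a point): Bystander: hand brush lying on the table at the left; a point on its handle.

How it is judged (in metres and radians):
On the way, in this order (a step that is already met when the one before it is completed fails the run):
1. the stick has been drawn out of the holder (distance between stick_end and socket above 0.12 m), for 0.1 s.
2. turn 1: the stick's end passes the pan's near side, down among the beads (x of stick_end in the frame of deck below -0.022 m and y of stick_end in the frame of deck between -0.022 and 0.022 m and z of stick_end in the frame of deck below 0.024 m), for 0.02 s.
3. turn 1: the stick's end passes the pan's right side, down among the beads (y of stick_end in the frame of deck below -0.022 m and x of stick_end in the frame of deck between -0.022 and 0.022 m and z of stick_end in the frame of deck below 0.024 m), for 0.02 s.
4. turn 1: the stick's end passes the pan's far side, down among the beads (x of stick_end in the frame of deck above 0.022 m and y of stick_end in the frame of deck between -0.022 and 0.022 m and z of stick_end in the frame of deck below 0.024 m), for 0.02 s.
5. turn 1: the stick's end passes the pan's left side, down among the beads (y of stick_end in the frame of deck above 0.022 m and x of stick_end in the frame of deck between -0.022 and 0.022 m and z of stick_end in the frame of deck below 0.024 m), for 0.02 s.
6. turn 2: the stick's end passes the pan's near side, down among the beads (all of step 2), for 0.02 s.
7. turn 2: the stick's end passes the pan's right side, down among the beads (all of step 3), for 0.02 s.
8. turn 2: the stick's end passes the pan's far side, down among the beads (all of step 4), for 0.02 s.
9. turn 2: the stick's end passes the pan's left side, down among the beads (all of step 5), for 0.02 s.
10. turn 3: the stick's end passes the pan's near side, down among the beads (all of step 6), for 0.02 s.
At the end, for the whole second after the job is handed in: All four small beads are below the pan's floor (centres over 20 mm below its top) in the catch box; all three large beads are in the pan; the stick is in its holder, its round end's centre within 30 mm of the socket's floor, within 0.3 rad of the socket's axis, at rest (z of each of small0_center, small1_center, small2_center, small3_center in the frame of deck below -0.02 m and horizontal distance between each of small0_center, small1_center, small2_center, small3_center and deck below 0.15 m and z of each of large0_center, large1_center, large2_center in the frame of deck above 0.005 m and horizontal distance between each of large0_center, large1_center, large2_center and deck below 0.095 m and z of stick_end in the frame of socket between 0 and 0.03 m and x of stick_end in the frame of socket between -0.025 and 0.025 m and y of stick_end in the frame of socket between -0.025 and 0.025 m and angle between the z axis of stick_mid and the z axis of socket, either way round below 0.3 rad and linear speed of stick below 0.03 m/s); the robot touches nothing.
It fails at once if the gripper or arm presses on the pan, its stand or the rods with over 20 N (contact force between sieve and the fingers above 20 N or contact force between sieve and the arm above 20 N).
It fails at once if the gripper touches a bead (contact force between any of small0, small1, small2, small3, large0, large1, large2 and the fingers above 0.5 N or contact force between any of small0, small1, small2, small3, large0, large1, large2 and the arm above 0.5 N).
It fails at once if a bystander is moved by more than 30 mm (distance of any of tape_roll_center, glue_jar_center, tin_center, carton_center, parts_cup_center, dust_brush_grip from where it was at the start of the episode above 0.03 m).
It also fails if it takes over 72 s, if anything falls off the work surface, if the arm or the gripper's body presses on something with over 40 N, if the wrist force passes 120 N, or if a joint passes its speed limit or range.

ROBOT

A 6-joint arm with a two-finger parallel gripper is mounted at the origin on the work surface. World frame = base frame: x ahead of the robot, y to its left, z up, the work surface at z = 0. Lengths are in mm, angles in rad, forces in N, time in s.
With the tool pointing down it reaches from about 400 to 925 mm from the base axis. Payload 12.5 kg.
Tool frame: the origin (TCP) lies at the very end of the fingers, on their centre line; the grasp point (between the pads) lies 19 mm behind it; y points along the fingers, z is the direction in which the jaws open and shut, and the axes are right-handed (so a half turn about y gives the same grasp; the last joint's range is limited). The gripper opens to 95 mm and grips with 3 to 60 N. Pads are 20 mm wide; open, the fingers measure 119 mm over their backs; the gripper's body (75 mm by 180 mm) begins 59 mm behind the grasp point.
Start: joints at [1.098, 0.491, 1.559, -0, 1.092, -0.106], TCP at [224.128, 583.449, 214.661] pointing down, gripper open.
Joint ranges: [-3.1, 3.1], [-0.84, 2.19], [0.05, 2.79], [-1.13, 4.28], [0.06, 2.93], [-2.69, 2.69]. Speed limits (rad/s): [2.22, 2.22, 2.79, 3.14, 3.14, 3.14].

INTERFACE

Orientations are given as [roll, pitch, yaw] about the fixed x, y, z axes, in that order (R = Rz(yaw) Ry(pitch) Rx(roll)).
In Python, from cell import env, optics gives the robot as it stands.
- The arm moves only by the tool drive_tool, never from a script. Its argument "steps" is a list of rows, each an object with "slide": the shift along the tool's x, y, z in m, a list of three; "dr": the turn, a rotation vector about the tool's x, y, z in rad, a list of three; "fingers": the finger opening in m, from 0 to 0.0951. A call has 1 to 5 rows; each row is the pose to reach, as a shift and turn from the pose commanded when the call began, along the tool's axes at that moment; what a row does not reach only later rows make up. A row lasts 1/12 s, in which the tool goes at most 41.7 mm and 7.16 degrees, less where a joint would pass 70% of its speed; a pose out of reach is approached as far as the arm can. A call with a gripper value outside its range is refused whole. The fingers move at their own pace and stop on an object; the grip force is fixed at half the most. Time passes only in rows, so rows that repeat a pose let the fingers close. It gives the time, the measured TCP pose, the force and the opening at its end, in the units of the state.
- env.state(): the state, without advancing time (a new reading comes with each control period).
- optics.read_camera(name): name is "side" or "top"; returns the picture (420x560x3 uint8, red, green, blue); there is no depth.
- optics.camera_model(name): a dict with "mtx" (3x3 intrinsics, pixels), "R" (3x3) and "t" (3): a world point X has camera coordinates R X + t. Camera axes: x right, y down, z forward; pixel columns grow to the right and rows downward; lengths in mm; the calibration is good to about 2 mm. A picture is of the moment at which its call begins. camera_model takes no time and is no camera call.
- env.job_done(): hands the job in, once; it reports no verdict.
The state is a dict: "t": time; "joints": joint angles; "qvel": joint speeds; "tau": joint torques, N m; "eef_pos": TCP position; "tcp_rot": TCP orientation; "ft_force": force on the tool from outside, world axes, zero at the start; "moment": the same for the moment, N m; "opening": opening from 0.0 (shut) to 1.0 (fully open).
Only numpy, scipy, OpenCV 4.12 (cv2) and the standard library are available. Lean on these libraries where they do the work, as an engineer would, in place of code of your own. Each camera call takes 0.05 s, during which the arm holds its last target.

## Working session

There is one attempt and no reset: what is moved stays moved. The work goes in short steps, Python scripts to look and compute and a tool call to move; the robot and the scene stay as the last step left them, time stands still between calls to the robot, and variables do not carry over. Pictures are saved under pics/ and viewed, and the job is handed in when it is done.

Besides the shell and the picture viewer there is one more tool, called after "Call:" as name(argument=value, ...) on one line, values as JSON. drive_tool: Moves the arm, as the interface text tells. Its arguments: {"type":"object","properties":{"steps":{"type":"array","items":{"type":"object","properties":{"slide":{"type":"array","items":{"type":"number"}},"dr":{"type":"array","items":{"type":"number"}},"fingers":{"type":"number"}}}}},"required":["steps"]}

```bash
ls; mkdir -p pics
python3 - <<'E'
from cell import env, optics
import cv2, numpy as np
print(env.state())
for n in ("top","side"):
    im=optics.read_camera(n); cv2.imwrite(f"pics/{n}0.png",im[:,:,::-1])
    print(n,optics.camera_model(n))
E
```

```text
pics
{'t': 0.0, 'joints': array([ 1.09840562e+00,  4.91571576e-01,  1.55943540e+00, -8.05962838e-06,
        1.09170559e+00, -1.05585844e-01]), 'qvel': array([ 0.00051858,  0.00011298, -0.00108852, -0.00075628,  0.00027989,
        0.0002218 ]), 'tau': array([ 1.43709497e-05, -6.12646794e+01, -2.58168536e+01,  6.93400414e-02,
        4.82434581e-02, -7.61114802e-05]), 'eef_pos': array([224.00986561, 583.22073781, 214.05912396]), 'tcp_rot': array([-1.57191075e+00,  1.10918717e-04, -3.66801202e-01]), 'ft_force': array([ 0.51143845, -0.09192009,  0.07680247]), 'moment': array([-0.05267131,  0.01874086,  0.00094915]), 'opening': 1.0005213375117552}
top {'mtx': array([[452.15701349,   0.        , 288.91044179],
       [  0.        , 452.15701349, 198.44586708],
       [  0.        ,   0.        ,   1.        ]]), 'R': array([[-0.01269994, -0.99965037, -0.02319137],
       [-0.99218636,  0.01547723, -0.12380096],
       [ 0.12411662,  0.0214379 , -0.99203603]]), 't': array([  29.44681879,  578.40983022, 1395.78740414])}
side {'mtx': array([[496.69143758,   0.        , 280.58980924],
       [  0.        , 496.69143758, 219.77505476],
       [  0.        ,   0.        ,   1.        ]]), 'R': array([[ 0.79810932, -0.60243509,  0.00966823],
       [-0.34738266, -0.47320687, -0.80956812],
       [ 0.49228732,  0.64276529, -0.58694632]]), 't': array([-426.13485379,  321.23284022, 1032.26422397])}
```

View pics/top0.png

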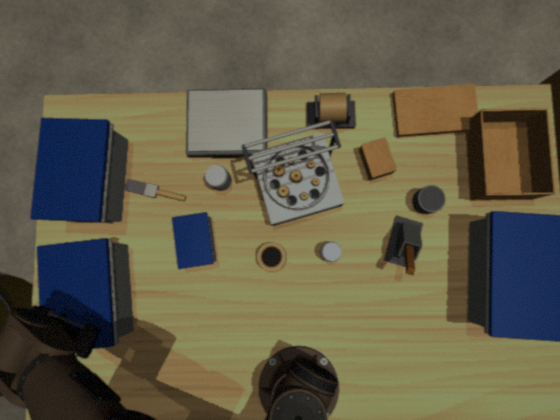

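View pics/side0.png

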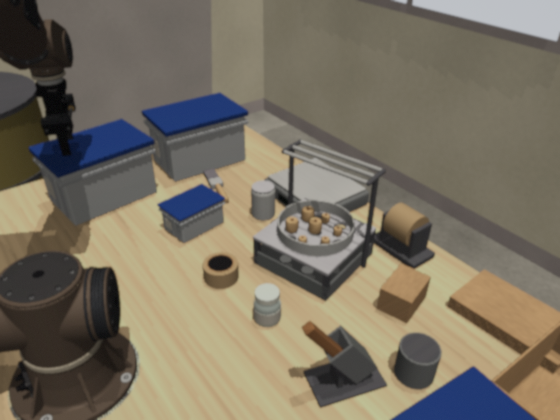

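The top view shows the pan at about (298,178), with its rods on the far side, and the holder with the stick at (405,243). The side view agrees: pan at (315,228), holder at (342,360). I'll enlarge both areas.

Run:
```python
import cv2, numpy as np
a=cv2.imread("pics/top0.png"); b=cv2.imread("pics/side0.png")
def crop(im,x,y,w,h,s,n):
    c=cv2.resize(im[y:y+h,x:x+w],None,fx=s,fy=s,interpolation=cv2.INTER_CUBIC)
    c=np.clip(255*(c/255.)**0.6,0,255).astype(np.uint8)
    cv2.imwrite(n,c)
crop(a,235,115,120,115,5,"pics/top0_pan.png")
crop(a,370,200,70,80,7,"pics/top0_hold.png")
crop(b,245,135,145,160,3.7,"pics/side0_pan.png")
crop(b,290,300,110,110,5,"pics/side0_hold.png")
```

```text
(no output)
```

View pics/top0_pan.png

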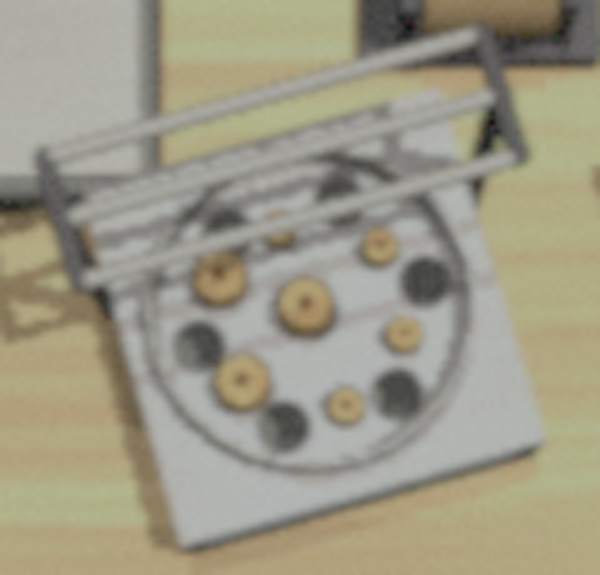

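View pics/top0_hold.png

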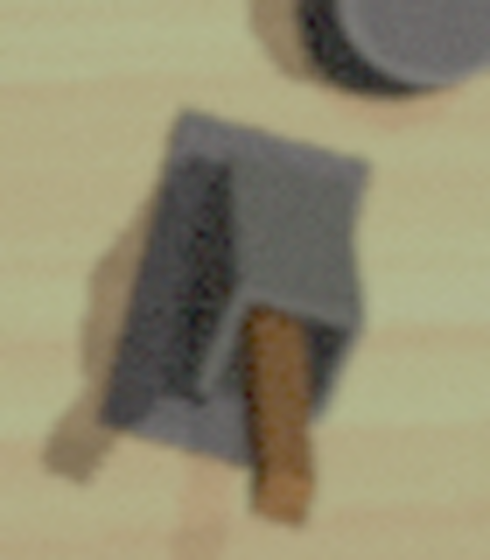

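View pics/side0_pan.png

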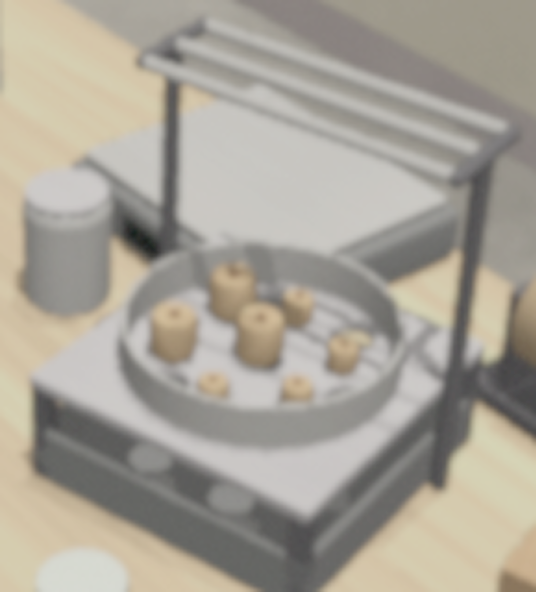

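View pics/side0_hold.png

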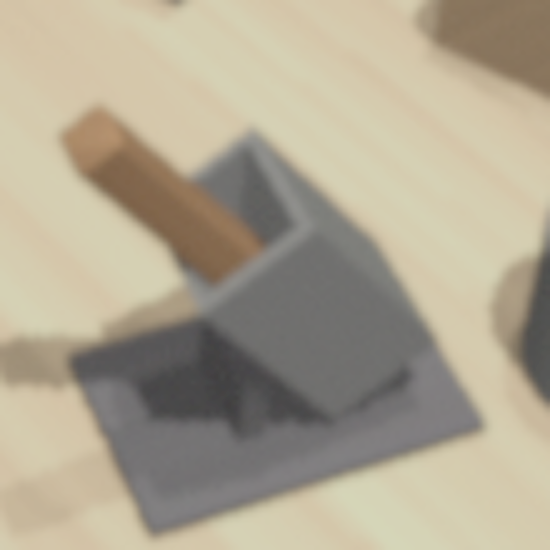

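Next I'll measure the pan by its holes, the beads by colour, and the holder and stick across both views.

```bash
cat > h.py <<'E'
import numpy as np, cv2
from cell import env, optics
CM={n:optics.camera_model(n) for n in("top","side")}
def ray(n,px):
    c=CM[n]; C=-c["R"].T@c["t"]; d=c["R"].T@np.linalg.solve(c["mtx"],np.array([px[0],px[1],1.])); return C,d/np.linalg.norm(d)
def onz(n,px,z):
    C,d=ray(n,px); return C+d*(z-C[2])/d[2]
def tri(pt,ps):
    C1,d1=ray("top",pt);C2,d2=ray("side",ps)
    A=np.c_[d1,-d2]; s=np.linalg.lstsq(A,C2-C1,rcond=None)[0]
    p=C1+s[0]*d1;q=C2+s[1]*d2
    return (p+q)/2,np.linalg.norm(p-q)
def proj(n,X):
    c=CM[n]; v=c["R"]@np.asarray(X,float)+c["t"]; u=c["mtx"]@v; return u[:2]/u[2]
E
python3 - <<'E'
from h import *
a=cv2.imread("pics/top0.png")
g=cv2.GaussianBlur(cv2.cvtColor(a,cv2.COLOR_BGR2GRAY),(3,3),0)
hsv=cv2.cvtColor(a,cv2.COLOR_BGR2HSV)
roi=np.zeros_like(g); cv2.circle(roi,(298,177),31,255,-1)
dark=((g<75)&(roi>0)).astype(np.uint8)
print("gray", g[150:205:3,268:330:3])
n,l,s,c=cv2.connectedComponentsWithStats(dark)
for i in range(1,n):
    if s[i,4]>8: print("dark",s[i],c[i].round(2),onz("top",c[i],90)[:2].round(1))
m=((hsv[...,0]<28)&(hsv[...,1]>70)&(roi>0)).astype(np.uint8)
n,l,s,c=cv2.connectedComponentsWithStats(m)
for i in range(1,n):
    if s[i,4]>4: print("bead",s[i],c[i].round(2),onz("top",c[i],112 if s[i,4]<70 else 124)[:2].round(1))
E
```

```text
gray [[115 120 121 117 104 103 113 120 118 103  93  52  51  92  65  62  99 110
  119 117  94]
 [117 111  99  67 104 113 100  92  90 114  71  42  60 102 118 118 105  83
  118 136 106]
 [132  94  54  64  63  83 121 119 124 125 109 116 110 103 116 109  79  53
   89 140 133]
 [ 86  62  81  42  41  68 116 116 118 114 109  71  52  76  85 104 128 108
   58 119 126]
 [ 89 100 116 103 114 110 102  83  69  89  92  97 105  93  92 107 128 122
   79  84 135]
 [113 120 108  96  69  56  92  77  90 117 136 137 124  75 103 102 123 111
  104  69 125]
 [106 111  74  63  68  85 123 134 134 124 119 125 128 109  88 111  68  34
   40  67  98]
 [ 80  93  75  90 101  92 119 116 101 108 108 132 143 144 142 131  47  32
   33  53  85]
 [129 123  62  77  80  85 129 104 109  90 107 109 142 142 141 132  71  42
   53  85  85]
 [115 118 113  95 106 132 141  91  92  92 100  79 125 126 124 122 125 124
  134 112  89]
 [132  90  47  70 134 142 141 111  56  69  66  82 129 140 127 105 105 126
  142 112  94]
 [121  65  41  34 105 129 124 122 118 105 109 138 143 143 119  87 105 121
  141  99 114]
 [121  77  53  37  88 111 1
[... 865 characters left out ...]
7] [681.   12.3]
dark [273 164  12  13  55] [278.25 169.49] [662.2  51.7]
dark [290 178  12   5  30] [295.5  180.07] [628.4  -0.8]
dark [271 180   9   9  67] [275.03 183.79] [617.9  62. ]
dark [310 189  10  10  75] [314.55 193.59] [585.8 -58.2]
dark [286 195  11  10  69] [291.12 199.43] [568.9  13.4]
bead [289 161   5   4  12] [291.08 162.33] [679.4  11.6]
bead [307 160   8   8  44] [310.5  163.82] [673.8 -47. ]
bead [274 165  11  11  98] [278.63 170.06] [654.   49.1]
bead [291 170  11  12 105] [295.75 175.94] [635.3  -1.9]
bead [312 178   7   7  40] [315.02 181.32] [620.  -59.6]
bead [278 186  11  11 103] [282.98 191.01] [590.4  36.7]
bead [300 193   8   7  40] [303.62 195.9 ] [576.3 -24.6]
```

Run:
```python
from h import *
from scipy.optimize import least_squares
a=cv2.imread("pics/top0.png")
g=cv2.cvtColor(a,cv2.COLOR_BGR2GRAY)
w=g[164:179,313:328].astype(int); ys,xs=np.nonzero(w<75)
k=(xs<13)
print(w)
lab,n=None,0
d=(w<70).astype(np.uint8); nn,l,s,c=cv2.connectedComponentsWithStats(d,connectivity=4)
i=1+np.argmax(s[1:,4]); hr=c[i]+[313,164]; print(hr,s[i])
H={90:(275.03,183.79),210:(314.55,193.59),150:(291.12,199.43),270:tuple(hr)}
def f(p):
    r=[]
    for an,px in H.items():
        t=np.radians(an)+p[2]; r+=list(onz("top",px,90)[:2]-(p[:2]+72*np.array([np.cos(t),np.sin(t)])))
    return r
s=least_squares(f,[634,-8,.28]); print(s.x,np.degrees(s.x[2]),np.round(s.fun,1))
cx,cy,th=s.x; R=np.array([[np.cos(th),np.sin(th)],[-np.sin(th),np.cos(th)]])
for nm,px,z in [("S",(291.08,161.6),112),("S",(310.5,163.82),112),("L",(278.63,170.06),124),("L",(295.75,175.94),124),("S",(315.02,181.32),112),("L",(282.98,191.01),124),("S",(303.62,195.9),112)]:
    q=R@(onz("top",px,z)[:2]-[cx,cy]); print(nm,q.round(0),np.hypot(*q).round(0),np.degrees(np.arctan2(q[1],q[0])).round(0))
# side check: project centre & rods
for p in [(20,122,185),(20,-122,185),(-115,115,0),(-115,-115,0)]:
    X=np.r_[R.T@np.array(p[:2])+[cx,cy],90+p[2]]; print(p,proj("top",X).round(1),proj("side",X).round(1))
```

```text
[[109 107 116 125 125 126 125 130 130 112  89  70  59  80 121]
 [102 103 120 130 131 119 118 120 122 108  91  80  64  66 103]
 [ 89  98 117 120 105  86  76  75  85  93  90  82  68  63  83]
 [ 90 111 110  91  63  46  36  39  49  56  63  73  70  62  70]
 [115 120  98  61  37  31  32  34  34  32  46  61  72  68  68]
 [132 114  81  49  32  30  31  30  33  31  35  46  68  64  68]
 [134 109  67  41  33  28  32  32  34  30  38  43  62  67  70]
 [135 109  72  43  34  29  36  34  35  33  32  43  52  58  57]
 [139 111  74  39  34  27  33  32  34  28  34  43  52  54  56]
 [140 120  86  50  36  30  32  33  29  33  39  60  64  62  61]
 [138 121  97  67  45  36  41  37  37  45  69  88  90  79  69]
 [125 119 110  93  68  57  58  59  64  80 105 120 105  85  77]
 [123 127 122 119 107  98  94  95 104 119 133 132 113  90  76]
 [123 125 130 131 128 131 131 132 135 139 141 135 113  89  76]
 [116 112 116 123 123 129 139 141 142 142 142 134 113  86  76]]
[321.24489796 170.52040816] [ 2  0 13 12 98]
[ 6.37548448e+02 -8.00920701e+00  2.50401566e-01] 14.34695289731822 [-1.8  0.3 -0.3  0.1  0.7  2.   1.4 -2.4]
S [48.  8.] 48.0 10.0
S [ 25. -47.] 53.0 -61.0
L [30. 51.] 59.0 60.0
L [-1.  6.] 6.0 96.0
S [-30. -46.] 54.0 -123.0
L [-35.  55.] 65.0 122.0
S [-63.  -1.] 63.0 -179.0
(20, 122, 185) [251.3 170. ] [283.5 151. ]
(20, -122, 185) [339.7 146.2] [367.5 183.5]
(-115, 115, 0) [271.1 223.1] [252.  235.4]
(-115, -115, 0) [344.3 203.3] [326.3 273.7]
```

Run:
```python
from h import *
from scipy.optimize import least_squares
H={90:(275.03,183.79),210:(314.55,193.59),150:(291.12,199.43),270:(319.9,171.0)}
def f(p):
    r=[]
    for an,px in H.items():
        t=np.radians(an)+p[2]; r+=list(onz("top",px,90)[:2]-(p[:2]+72*np.array([np.cos(t),np.sin(t)])))
    return r
s=least_squares(f,[634,-8,.28]); print(s.x,np.degrees(s.x[2]),np.round(s.fun,1))
# stick in both views
for n in("top","side"):
    a=cv2.imread(f"pics/{n}0.png"); hsv=cv2.cvtColor(a,cv2.COLOR_BGR2HSV)
    x,y,w,h=((385,225,40,60) if n=="top" else (295,310,60,60))
    print(n);
    sub=hsv[y:y+h,x:x+w]
    m=((sub[...,0]<18)&(sub[...,1]>125)).astype(np.uint8)
    nn,l,st,c=cv2.connectedComponentsWithStats(m); i=1+np.argmax(st[1:,4]); print(st[i],c[i]+[x,y])
    cnt=cv2.findContours((l==i).astype(np.uint8),0,1)[0][0]
    r=cv2.minAreaRect(cnt); print(r[0][0]+x,r[0][1]+y,r[1],r[2]); print((cv2.boxPoints(r)+[x,y]).round(1))
    big=cv2.resize(a[y:y+h,x:x+w],None,fx=10,fy=10,interpolation=cv2.INTER_CUBIC)
    big=np.clip(255*(big/255.)**.6,0,255).astype(np.uint8)
    cv2.imwrite(f"pics/{n}0_st.png",big)
```

```text
[ 6.37140937e+02 -6.77200748e+00  2.57027479e-01] 14.726589760332383 [-0.9 -0.8 -0.2 -0.8  1.2  1.2 -0.1  0.4]
top
[ 19  19  11  31 242] [409.37190083 258.3677686 ]
409.72876739501953 258.9232864379883 (30.463272094726562, 9.735685348510742) 83.9909896850586
[[403.3 244.3]
 [413.  243.3]
 [416.2 273.6]
 [406.5 274.6]]
side
[  8  12  39  34 480] [321.38125    338.78958333]
321.2817974090576 338.8743324279785 (43.32786560058594, 11.756477355957031) 39.40066146850586
[[300.8 329.7]
 [308.3 320.6]
 [341.8 348.1]
 [334.3 357.2]]
```

View pics/top0_st.png

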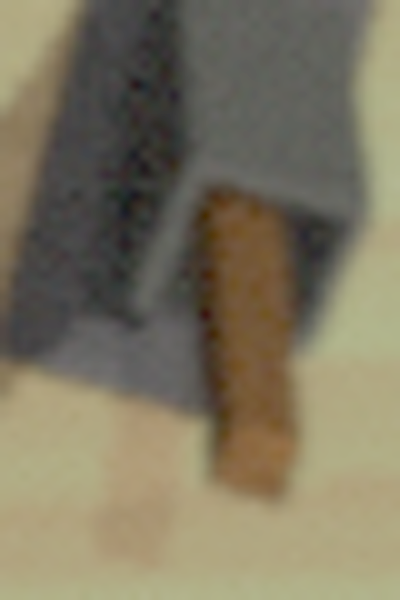

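View pics/side0_st.png

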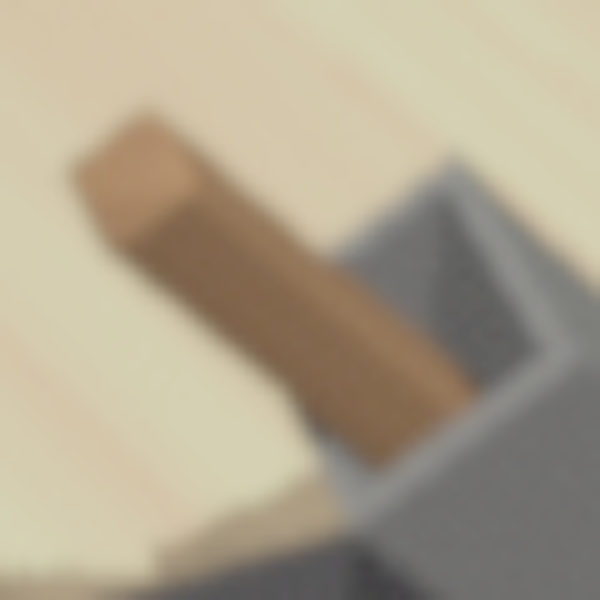

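Run:
```python
from h import *
for nm,a,b in [("stick top",(410.3,270.9),(308.6,327.5)),("farL",(405,240.5),(340.5,326)),("farR",(420.5,246.5),(352.5,345)),("nearR",(415,260.5),(331,361))]:
    p,e=tri(a,b); print(nm,p.round(1),round(e,1))
# base corners on z~5
P=[(370+x/7,200+y/7) for x,y in [(188,110),(368,162),(103,420),(250,465)]]
for p in P: print("base top",onz("top",p,5)[:2].round(1))
P=[(290+x/5,300+y/5) for x,y in [(70,358),(152,535),(484,428)]]
for p in P: print("base side",onz("side",p,3)[:2].round(1))
```

```text
stick top [ 354.8 -315.   189.1] 3.6
farL [ 439.  -315.4  137.8] 1.6
farR [ 423.4 -361.2  136.8] 7.3
nearR [ 382.9 -350.   109.7] 6.4
base top [ 521.5 -323.2]
base top [ 496.6 -403.9]
base top [ 381.5 -279.1]
base top [ 360.5 -344.3]
base side [ 384.1 -279.8]
base side [ 357.3 -363.4]
base side [ 498.1 -407.3]
```

```bash
cat >> h.py <<'E'
PC=np.array([637.1,-7.0,90.]); PTH=np.radians(14.9)
PR=np.array([[np.cos(PTH),-np.sin(PTH),0],[np.sin(PTH),np.cos(PTH),0],[0,0,1]])
def pan(p): return PC+PR@np.asarray(p,float)
def topan(X): return PR.T@(np.asarray(X,float)-PC)
ST=np.radians(-17.3); xh=np.array([np.cos(ST),np.sin(ST),0]); ys=np.array([-np.sin(ST),np.cos(ST),0]); T=np.radians(35)
zs=-np.sin(T)*xh+np.cos(T)*np.array([0,0,1]); xs=np.cos(T)*xh+np.sin(T)*np.array([0,0,1])
SO=553.0*xh-195.6*ys+np.array([0,0,31.5])
SR=np.c_[xs,ys,zs]
def soc(p): return SO+SR@np.asarray(p,float)
E
python3 - <<'E'
from h import *
print("SO",SO)
a=cv2.imread("pics/top0.png"); b=cv2.imread("pics/side0.png")
out=[]
for n,im,(x,y,w,h) in [("top",a,(375,210,60,75)),("side",b,(290,305,80,75))]:
    s=8; v=cv2.resize(im[y:y+h,x:x+w],None,fx=s,fy=s,interpolation=cv2.INTER_CUBIC); v=np.clip(255*(v/255.)**.6,0,255).astype(np.uint8)
    def L(p,q,c):
        P=[tuple(((proj(n,soc(k))-[x-.5,y-.5])*s).astype(int)) for k in(p,q)]; cv2.line(v,tuple(map(int,P[0])),tuple(map(int,P[1])),c,1)
    c4=[(27,27),(27,-27),(-27,-27),(-27,27)]
    for i in range(4): L((*c4[i],110),(*c4[(i+1)%4],110),(0,0,255))
    c4=[(-22,11),(0,11),(0,-11),(-22,-11)]
    for i in range(4): L((*c4[i],110),(*c4[i],200),(0,255,0)); L((*c4[i],200),(*c4[(i+1)%4],200),(0,255,0))
    out.append(v)
hh=max(o.shape[0] for o in out); out=[cv2.copyMakeBorder(o,0,hh-o.shape[0],0,0,0) for o in out]
v=np.hstack(out); v=cv2.resize(v,None,fx=.7,fy=.7); cv2.imwrite("pics/ov1.png",v); print(v.shape)
E
```

```text
SO [ 469.81619676 -351.19951775   31.5       ]
(420, 784, 3)
```

View pics/ov1.png

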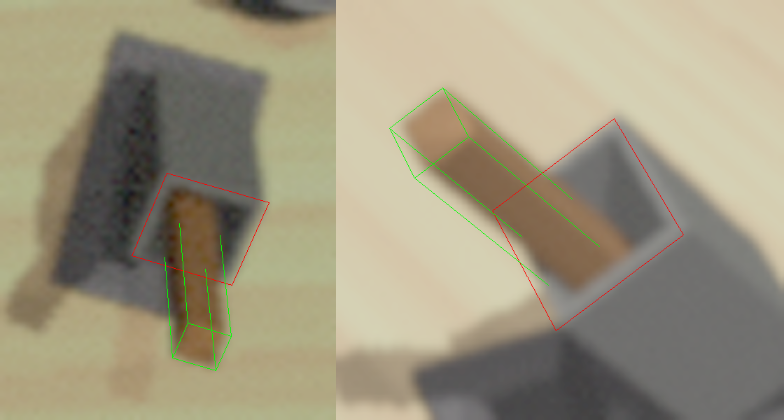

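The socket mouth, base and stick agree between the two views to about 2–4 mm. The pan sits at (637,-7) with a yaw of about 15°, and its rods and deck corners project correctly. My plan is to grasp along the stick's axis, with the jaws opening along the level y.

```bash
cat >> h.py <<'E'
from scipy.spatial.transform import Rotation as Ro
RS=np.c_[xs,-zs,ys]
def RP(lean,yaw=None):
    y=PTH if yaw is None else yaw
    l=np.radians(lean); f=np.array([np.cos(y),np.sin(y),0]); up=np.array([0,0,1.])
    z=-np.sin(l)*f+np.cos(l)*up; x=np.cos(l)*f+np.sin(l)*up
    return np.c_[x,-z,np.array([-np.sin(y),np.cos(y),0])]
def cur():
    s=env.state(); return s,np.array(s["eef_pos"]),Ro.from_euler("xyz",s["tcp_rot"]).as_matrix()
def plan(P,R):
    s,p,R0=cur()
    sl=R0.T@(np.asarray(P)-p)/1000; dr=Ro.from_matrix(R0.T@R).as_rotvec()
    print("slide",sl.round(4).tolist(),"dr",dr.round(3).tolist(),"| dist",round(np.linalg.norm(sl)*1000),"ang",np.degrees(np.linalg.norm(dr)).round(1)); return sl,dr
E
python3 - <<'E'
from h import *
plan([480,250,380],RS)
print(soc([-9,2,250]),soc([-9,2,136]))
E
```

```text
slide [0.3584, -0.1657, -0.2195] dr [0.021, -0.063, -0.611] | dist 452 ang 35.2
[ 326.46502392 -304.45583389  231.12582315] [ 388.89464977 -323.90049703  137.7424901 ]
```

Call:
drive_tool(steps=[{"slide": [0.358,-0.166,-0.22],"dr": [0,0,0]},{"slide": [0.358,-0.166,-0.22],"dr": [0,0,0]},{"slide": [0.358,-0.166,-0.22],"dr": [0,0,0]},{"slide": [0.358,-0.166,-0.22],"dr": [0,0,0]},{"slide": [0.358,-0.166,-0.22],"dr": [0,0,0]}])

```text
invalid input
```

Run:
```python
from h import *
print(env.state()["joints"])
plan([470,0,400],RS)
```

```text
[ 1.09841972e+00  4.91490473e-01  1.55934389e+00  6.41251607e-06
  1.09171488e+00 -1.05612871e-01]
slide [0.4388, -0.1855, -0.4564] dr [0.021, -0.063, -0.611] | dist 660 ang 35.2
```

Call:
drive_tool(steps=[{"slide": [0.358,-0.166,-0.22],"dr": [0,0,0],"fingers": 0.095},{"slide": [0.358,-0.166,-0.22],"dr": [0,0,0],"fingers": 0.095},{"slide": [0.358,-0.166,-0.22],"dr": [0,0,0],"fingers": 0.095},{"slide": [0.358,-0.166,-0.22],"dr": [0,0,0],"fingers": 0.095},{"slide": [0.358,-0.166,-0.22],"dr": [0,0,0],"fingers": 0.095}])

```text
t: 0.52
eef_pos: [342.4, 427.9, 291.6]
tcp_rot: [-1.571, 0.0, -0.366]
ft_force: [1.2, 0.9, 0.0]
opening: 0.997
```

Run:
```python
from h import *
print(env.state()["joints"])
plan([470,0,400],RS)
```

```text
[ 7.75411339e-01  3.08882283e-01  1.64126395e+00  2.06821953e-05
  1.19198852e+00 -4.29015147e-01]
slide [0.2724, -0.1083, -0.3538] dr [0.02, -0.062, -0.611] | dist 459 ang 35.2
```

Call:
drive_tool(steps=[{"slide": [0.272,-0.108,-0.354],"dr": [0.02,-0.062,-0.611],"fingers": 0.095},{"slide": [0.272,-0.108,-0.354],"dr": [0.02,-0.062,-0.611],"fingers": 0.095},{"slide": [0.272,-0.108,-0.354],"dr": [0.02,-0.062,-0.611],"fingers": 0.095},{"slide": [0.272,-0.108,-0.354],"dr": [0.02,-0.062,-0.611],"fingers": 0.095},{"slide": [0.272,-0.108,-0.354],"dr": [0.02,-0.062,-0.611],"fingers": 0.095}])

```text
t: 0.93
eef_pos: [399.3, 234.0, 341.0]
tcp_rot: [-1.57, -0.617, -0.301]
ft_force: [2.4, -1.4, 0.5]
opening: 0.999
```

Run:
```python
from h import *
print(env.state()["joints"])
plan([470,0,400],RS)
plan([400,-200,320],RS)
```

```text
[ 0.667951    0.03353952  1.99548505 -0.68228335  0.85622652 -0.21115375]
slide [0.1458, 0.0308, -0.2026] dr [-0.002, 0.001, 0.006] | dist 252 ang 0.4
slide [0.0933, 0.0915, -0.4144] dr [-0.002, 0.001, 0.006] | dist 435 ang 0.4
```

Call:
drive_tool(steps=[{"slide": [0.093,0.092,-0.414],"dr": [0,0,0],"fingers": 0.095},{"slide": [0.093,0.092,-0.414],"dr": [0,0,0],"fingers": 0.095},{"slide": [0.093,0.092,-0.414],"dr": [0,0,0],"fingers": 0.095},{"slide": [0.093,0.092,-0.414],"dr": [0,0,0],"fingers": 0.095},{"slide": [0.093,0.092,-0.414],"dr": [0,0,0],"fingers": 0.095}])

```text
t: 1.35
eef_pos: [398.8, 38.3, 330.0]
tcp_rot: [-1.57, -0.611, -0.302]
ft_force: [1.4, 0.4, 0.3]
opening: 0.997
```

Run:
```python
from h import *
print(env.state()["joints"])
plan([340,-300,280],RS)
plan(soc([-9,2,250]),RS)
```

```text
[ 0.07384151 -0.15766553  2.19548903 -0.40417259  0.56358255 -0.91098247]
slide [0.0079, 0.0663, -0.3405] dr [-0.0, -0.0, -0.0] | dist 347 ang 0.0
slide [-0.0297, 0.0997, -0.3488] dr [-0.0, -0.0, -0.0] | dist 364 ang 0.0
```

Call:
drive_tool(steps=[{"slide": [0.008,0.066,-0.34],"dr": [0,0,0],"fingers": 0.095},{"slide": [0.008,0.066,-0.34],"dr": [0,0,0],"fingers": 0.095},{"slide": [0.008,0.066,-0.34],"dr": [0,0,0],"fingers": 0.095},{"slide": [0.008,0.066,-0.34],"dr": [0,0,0],"fingers": 0.095},{"slide": [0.008,0.066,-0.34],"dr": [0,0,0],"fingers": 0.095}])

```text
t: 1.77
eef_pos: [378.7, -79.3, 309.8]
tcp_rot: [-1.568, -0.603, -0.302]
ft_force: [-0.4, -0.5, 0.5]
opening: 0.997
```

Run:
```python
from h import *
print(env.state()["joints"])
plan(soc([-9,2,250]),RS)
```

```text
[-0.43165204 -0.19368111  2.2760538   0.16864532  0.4662764  -1.82846507]
slide [-0.0304, 0.074, -0.2307] dr [-0.002, -0.0, -0.008] | dist 244 ang 0.5
```

Joint 6 is at -1.83 and still falling. I'll fit a simple kinematic model to the logged states so I can check joint limits ahead of time.

```bash
cat > kin.py <<'E'
import numpy as np
from scipy.optimize import least_squares
from scipy.spatial.transform import Rotation as Ro
D=[([1.0984,.49157,1.55943,0,1.0917,-.10559],[224.0,583.2,214.1],[-1.5719,0,-.3668]),
([.77541,.30888,1.64126,0,1.19199,-.42902],[342.4,427.9,291.6],[-1.571,0,-.366]),
([.66795,.03354,1.99549,-.68228,.85623,-.21115],[399.3,234.0,341.0],[-1.57,-.617,-.301]),
([.07384,-.15767,2.19549,-.40417,.56358,-.91098],[398.8,38.3,330.0],[-1.57,-.611,-.302]),
([-.43165,-.19368,2.27605,.16865,.46628,-1.82847],[378.7,-79.3,309.8],[-1.568,-.603,-.302])]
Y=lambda a:Ro.from_euler("y",a).as_matrix(); Z=lambda a:Ro.from_euler("z",a).as_matrix()
def fk(q,p):
    d1,a1,L2,a3,L4,L6,e,s4,s6,e4=p[:10]
    v=np.array
    R=Z(q[0]); x=R@v([a1,e,d1]); R=R@Y(q[1]); x=x+R@v([0,0,L2]); R=R@Y(q[2]); x=x+R@v([a3,e4,L4])
    R=R@Z(s4*q[3]); R=R@Y(q[4]); x=x+R@v([0,p[10],L6]); R=R@Z(s6*q[5]+p[11])
    # tool: y along approach
    R=R@np.array([[-1,0,0],[0,0,1],[0,1,0]]).T if False else R@Ro.from_matrix(np.array([[1,0,0],[0,0,-1],[0,1,0.]]).T).as_matrix()
    return x,R
def res(p,s4,s6):
    p=np.r_[p[:7],s4,s6,p[7:]]
    r=[]
    for q,P,e in D:
        x,R=fk(q,p); r+=list(x-P); r+=list(300*(R-Ro.from_euler("xyz",e).as_matrix()).ravel())
    return r
best=None
for s4 in(1,-1):
  for s6 in(1,-1):
    for o in(0,1.57,3.14,-1.57):
        s=least_squares(res,[200,0,450,0,400,250,0,60,0,o],args=(s4,s6),loss="linear")
        if best is None or s.cost<best[0]: best=(s.cost,s4,s6,s.x,np.abs(s.fun).max())
p=np.r_[best[3][:7],best[1],best[2],best[3][7:]]
if __name__=="__main__": print(best[0],best[4],p.round(2))
lo=np.array([-3.1,-.84,.05,-1.13,.06,-2.69]);hi=np.array([3.1,2.19,2.79,4.28,2.93,2.69])
def ik(P,R,q0):
    f=lambda q:(lambda xR:np.r_[xR[0]-P,300*(xR[1]-R).ravel()])(fk(q,p))
    s=least_squares(f,np.clip(q0,lo+.01,hi-.01),bounds=(lo,hi)); return s.x,np.abs(s.fun).max()
E
python3 kin.py
```

```text
1704446.0408527623 599.9999504664102 [-5.58210e+02  6.62540e+02  2.72420e+02 -3.19370e+02 -3.50030e+02
 -1.52640e+02  2.68338e+03 -1.00000e+00 -1.00000e+00 -2.73362e+03
  1.08470e+02  1.57000e+00]
```

```bash
sed -i 's/^    R=R@np.array.*$/    R=R@np.array([[1,0,0],[0,0,-1],[0,1,0.]])/' kin.py; python3 kin.py
```

```text
0.08286231526439874 0.1641285251048008 [ 1.96750e+02  3.60000e-01  5.86760e+02  4.32500e+01  4.10660e+02
  2.71880e+02  3.76542e+03  1.00000e+00  1.00000e+00 -3.69951e+03
 -1.00000e-02  4.71000e+00]
```

The model fits to 0.2 mm. Now I'll check the grasp and stirring poses, with and without the half turn.

Run:
```python
from h import *; from kin import ik
rng=np.random.default_rng(0)
F=np.diag([-1.,1,-1])
from kin import lo,hi,fk,p
def sols(P,R,n=25):
    out=[]
    for i in range(n):
        q0=np.array([np.arctan2(P[1],P[0]),rng.uniform(-.4,1),rng.uniform(1,2.5),rng.uniform(-1.1,4.2),rng.uniform(.1,2),rng.uniform(-2.6,2.6)])
        q,e=ik(P,R,q0)
        if e<.5 and not any(np.abs(q-o).max()<.05 for o in out): out.append(q)
    return out
def end2tcp(E,R,off=125): return E-R[:,1]*off
for nm,P,R in [("pre",soc([-9,2,250]),RS),("grasp",soc([-9,2,136]),RS)]+[("pan%s"%(e,),pan([*e,15])-125*RP(37)[:,1],RP(37)) for e in[(-47,0),(0,-47),(47,0),(0,47)]]+[("panup",pan([-47,0,15])-125*RP(15)[:,1],RP(15))]:
    for fl in(0,1):
        for q in sols(P,R@F if fl else R): print(nm,fl,P.round(0),q.round(2))
```

```text
pre 1 [ 326. -304.  231.] [-1.18  0.09  2.29  0.97  0.56 -0.1 ]
grasp 0 [ 389. -324.  138.] [-1.04  0.37  2.3   1.57  0.4   2.5 ]
grasp 1 [ 389. -324.  138.] [-1.04  0.37  2.3   1.57  0.4  -0.64]
pan(-47, 0) 1 [519. -38. 205.] [-0.4   0.24  2.22  1.21  0.4  -0.17]
pan(0, -47) 1 [576. -72. 205.] [-0.42  0.32  2.08  1.1   0.44 -0.06]
pan(47, 0) 1 [610. -14. 205.] [-0.27  0.34  2.04  1.05  0.36  0.11]
pan(0, 47) 1 [552.  19. 205.] [-0.23  0.27  2.17  1.19  0.31  0.  ]
panup 0 [560. -27. 226.] [-0.23  0.3   1.87  0.18  0.74 -2.17]
panup 1 [560. -27. 226.] [-0.23  0.3   1.87  0.18  0.74  0.97]
```

The half-turned tool (about its y axis) keeps every joint well inside its range. I'll turn it now while moving toward the holder.

Call:
drive_tool(steps=[{"slide": [0,0,-0.03],"dr": [0,0.125,0],"fingers": 0.095},{"slide": [0,0,-0.06],"dr": [0,0.25,0],"fingers": 0.095},{"slide": [0,0,-0.09],"dr": [0,0.375,0],"fingers": 0.095},{"slide": [0,0,-0.12],"dr": [0,0.5,0],"fingers": 0.095},{"slide": [0,0,-0.15],"dr": [0,0.62,0],"fingers": 0.095}])

```text
t: 2.18
eef_pos: [333.9, -222.7, 309.7]
tcp_rot: [-1.186, -0.476, -1.022]
ft_force: [1.2, 0.6, 0.4]
opening: 1.0
```

Call:
drive_tool(steps=[{"slide": [0,0,0],"dr": [0,0.125,0],"fingers": 0.095},{"slide": [0,0,0],"dr": [0,0.25,0],"fingers": 0.095},{"slide": [0,0,0],"dr": [0,0.375,0],"fingers": 0.095},{"slide": [0,0,0],"dr": [0,0.5,0],"fingers": 0.095},{"slide": [0,0,0],"dr": [0,0.62,0],"fingers": 0.095}])

```text
t: 2.6
eef_pos: [334.6, -221.4, 309.3]
tcp_rot: [-0.994, -0.179, -1.601]
ft_force: [-1.3, 0.1, 0.9]
opening: 0.998
```

Run:
```python
from h import *
print(env.state()["joints"])
F=np.diag([-1.,1,-1])
plan(soc([-9,2,250]),RS@F)
plan(soc([-9,2,270]),RS@F)
```

```text
[-1.01372514 -0.1449748   2.24259097  0.6407024   0.67061321 -1.47160187]
slide [0.068, 0.0738, -0.0547] dr [0.011, 1.895, 0.004] | dist 114 ang 108.6
slide [0.0679, 0.0538, -0.0549] dr [0.011, 1.895, 0.004] | dist 103 ang 108.6
```

Call:
drive_tool(steps=[{"slide": [0,0,0],"dr": [0,0.125,0],"fingers": 0.095},{"slide": [0,0,0],"dr": [0,0.25,0],"fingers": 0.095},{"slide": [0,0,0],"dr": [0,0.375,0],"fingers": 0.095},{"slide": [0,0,0],"dr": [0,0.5,0],"fingers": 0.095},{"slide": [0,0,0],"dr": [0,0.62,0],"fingers": 0.095}])

```text
t: 3.02
eef_pos: [334.7, -221.2, 309.3]
tcp_rot: [-0.99, 0.168, -2.117]
ft_force: [-0.6, 0.2, -0.2]
opening: 0.995
```

Call:
drive_tool(steps=[{"slide": [0,0,0],"dr": [0,0.125,0],"fingers": 0.095},{"slide": [0,0,0],"dr": [0,0.25,0],"fingers": 0.095},{"slide": [0,0,0],"dr": [0,0.375,0],"fingers": 0.095},{"slide": [0,0,0],"dr": [0,0.5,0],"fingers": 0.095},{"slide": [0,0,0],"dr": [0,0.62,0],"fingers": 0.095}])

```text
t: 3.43
eef_pos: [334.7, -221.2, 309.3]
tcp_rot: [-1.177, 0.467, -2.692]
ft_force: [0.2, 0.1, -0.1]
opening: 1.0
```

Run:
```python
from h import *
print(env.state()["joints"])
F=np.diag([-1.,1,-1])
plan(soc([-9,2,250]),RS@F)
plan(soc([-9,2,270]),RS@F)
```

```text
[-1.01317949 -0.14509791  2.24259879  0.64073038  0.6706332  -0.23158604]
slide [0.0741, 0.0738, 0.0466] dr [0.006, 0.655, 0.008] | dist 114 ang 37.5
slide [0.0742, 0.0538, 0.0465] dr [0.006, 0.655, 0.008] | dist 103 ang 37.5
```

Call:
drive_tool(steps=[{"slide": [0.015,0.01,0.01],"dr": [0,0.125,0],"fingers": 0.095},{"slide": [0.03,0.025,0.02],"dr": [0,0.25,0],"fingers": 0.095},{"slide": [0.05,0.04,0.03],"dr": [0.003,0.375,0.004],"fingers": 0.095},{"slide": [0.065,0.06,0.04],"dr": [0.006,0.5,0.008],"fingers": 0.095},{"slide": [0.074,0.074,0.0465],"dr": [0.006,0.62,0.008],"fingers": 0.095}])

```text
t: 3.85
eef_pos: [326.4, -306.1, 229.9]
tcp_rot: [-1.546, 0.61, 2.881]
ft_force: [-0.4, -0.3, -0.4]
opening: 1.002
```

Run:
```python
from h import *
print(env.state()["joints"])
F=np.diag([-1.,1,-1])
plan(soc([-9,2,215]),RS@F)
plan(soc([-9,2,136]),RS@F)
for n in ("top","side"):
    im=optics.read_camera(n)[:,:,::-1]
    x,y,w,h=((360,200,90,100) if n=="top" else (270,270,130,130))
    v=cv2.resize(im[y:y+h,x:x+w],None,fx=4,fy=4,interpolation=cv2.INTER_CUBIC)
    cv2.imwrite(f"pics/pre_{n}.png",np.clip(255*(v/255.)**.6,0,255).astype(np.uint8))
```

```text
[-1.18146049  0.0961306   2.28760374  0.97760637  0.5607498  -0.14181189]
slide [-0.0004, 0.0337, -0.0016] dr [-0.001, 0.034, 0.001] | dist 34 ang 1.9
slide [-0.0005, 0.1127, -0.0017] dr [-0.001, 0.034, 0.001] | dist 113 ang 1.9
```

View pics/pre_top.png

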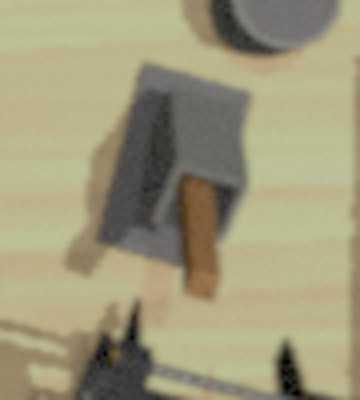

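View pics/pre_side.png

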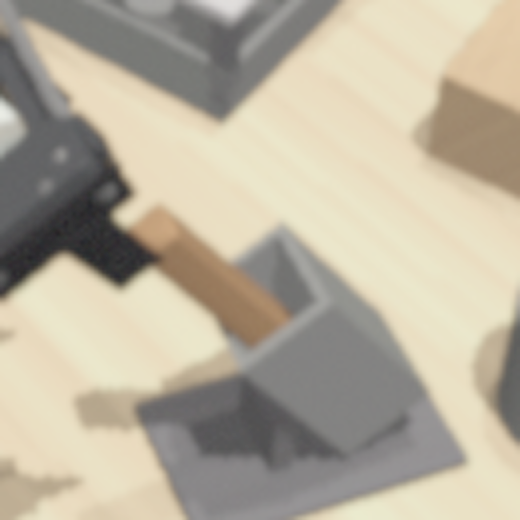

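The fingers straddle the stick in both views: the stick end is at (200,285) in the top crop, between the fingertips at (137,300) and (287,345). Advancing along the axis.

Call:
drive_tool(steps=[{"slide": [0,0.03,-0.002],"dr": [0,0.034,0],"fingers": 0.095},{"slide": [0,0.06,-0.002],"dr": [0,0.034,0],"fingers": 0.095},{"slide": [0,0.09,-0.002],"dr": [0,0.034,0],"fingers": 0.095},{"slide": [0,0.113,-0.002],"dr": [0,0.034,0],"fingers": 0.095},{"slide": [0,0.113,-0.002],"dr": [0,0.034,0],"fingers": 0.05}])

```text
t: 4.37
eef_pos: [390.9, -321.5, 136.9]
tcp_rot: [-1.566, 0.61, 2.854]
ft_force: [0.4, 0.5, 0.2]
opening: 0.965
```

Run:
```python
from h import *
s=env.state();print(s["joints"],s["eef_pos"],s["ft_force"],s["opening"])
F=np.diag([-1.,1,-1])
plan(soc([-9,2,136]),RS@F)
for n in ("top","side"):
    im=optics.read_camera(n)[:,:,::-1]
    x,y,w,h=((360,200,90,100) if n=="top" else (270,270,130,130))
    v=cv2.resize(im[y:y+h,x:x+w],None,fx=4,fy=4,interpolation=cv2.INTER_CUBIC)
    cv2.imwrite(f"pics/g_{n}.png",np.clip(255*(v/255.)**.6,0,255).astype(np.uint8))
```

```text
[-1.03128758  0.3663759   2.29711474  1.57149251  0.39380029 -0.6452845 ] [ 390.88357799 -321.47774596  136.93829415] [0.39286901 0.47007909 0.20892382] 0.9646986403219227
slide [0.0005, -0.0013, 0.0029] dr [0.003, 0.012, 0.001] | dist 3 ang 0.7
```

View pics/g_top.png

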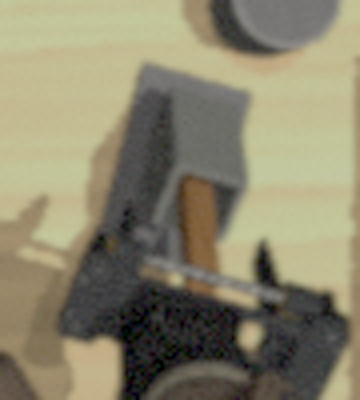

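View pics/g_side.png

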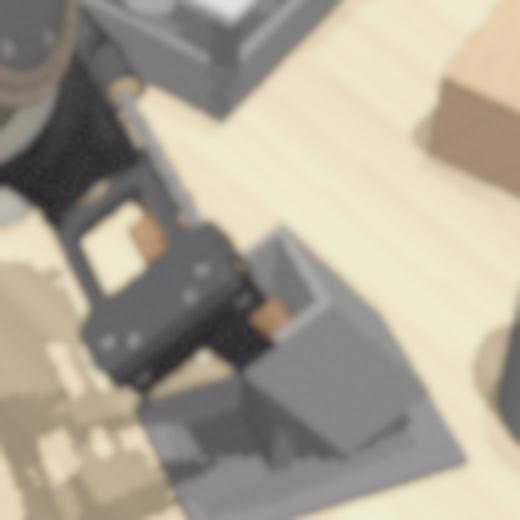

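Run:
```python
from h import *
s,p,R=cur()
print("tcp side",(proj("side",p)-270)*4,"top",(proj("top",p)-[360,200])*4)
for k in(136,155,200): print(k,[((proj("side",soc([x,y,k]))-270)*4).round(0).tolist() for x,y in((-9,2),(0,2),(-11,0))],[((proj("top",soc([x,2,k]))-[360,200])*4).round(0).tolist() for x in(-9,0)])
for sgn in(1,-1):
    print("finger tip inner",sgn,[((proj("side",p+R@np.array([dx,0,sgn*46]))-270)*4).round(0).tolist() for dx in(-10,10)])
```

```text
tcp side [211.74763261 276.88179253] top [192.32553783 229.75601189]
136 [[214.0, 284.0], [229.0, 272.0], [212.0, 289.0]] [[196.0, 231.0], [200.0, 221.0]]
155 [[194.0, 267.0], [210.0, 256.0], [193.0, 273.0]] [[197.0, 246.0], [201.0, 236.0]]
200 [[146.0, 227.0], [162.0, 215.0], [144.0, 233.0]] [[200.0, 283.0], [205.0, 273.0]]
finger tip inner 1 [[271.0, 338.0], [236.0, 364.0]]
finger tip inner -1 [[189.0, 196.0], [157.0, 220.0]]
```

The finger axis lies on the stick to within a few mm, so I'll close now.

Call:
drive_tool(steps=[{"slide": [0,-0.001,0.004],"dr": [0.003,0.012,0],"fingers": 0.06},{"slide": [0,-0.001,0.004],"dr": [0.003,0.012,0],"fingers": 0.03},{"slide": [0,-0.001,0.004],"dr": [0.003,0.012,0],"fingers": 0.01},{"slide": [0,-0.001,0.004],"dr": [0.003,0.012,0],"fingers": 0.01},{"slide": [0,-0.001,0.004],"dr": [0.003,0.012,0],"fingers": 0.01}])

```text
t: 4.88
eef_pos: [387.6, -326.0, 140.3]
tcp_rot: [-1.57, 0.612, 2.835]
ft_force: [0.2, 0.1, 0.3]
opening: 0.55
```

Call:
drive_tool(steps=[{"slide": [0,0,0],"dr": [0,0,0],"fingers": 0.01},{"slide": [0,0,0],"dr": [0,0,0],"fingers": 0.01},{"slide": [0,0,0],"dr": [0,0,0],"fingers": 0.01},{"slide": [0,0,0],"dr": [0,0,0],"fingers": 0.01}])

```text
t: 5.22
eef_pos: [387.8, -325.8, 139.6]
tcp_rot: [-1.571, 0.611, 2.834]
ft_force: [0.3, -0.1, -0.3]
opening: 0.272
```

Call:
drive_tool(steps=[{"slide": [0,0,0],"dr": [0,0,0],"fingers": 0.01},{"slide": [0,0,0],"dr": [0,0,0],"fingers": 0.01},{"slide": [0,0,0],"dr": [0,0,0],"fingers": 0.01}])

```text
t: 5.47
eef_pos: [387.8, -325.8, 139.6]
tcp_rot: [-1.571, 0.611, 2.834]
ft_force: [1.1, -0.5, -0.6]
opening: 0.231
```

Run:
```python
from h import *
F=np.diag([-1.,1,-1])
s,p,R=cur(); print(s["opening"]*95.1, SR.T@(p-SO), s["ft_force"], s["moment"])
plan(soc([-6,0,262]),RS@F)
```

```text
22.008425894229454 [ -8.30358797  -0.16871827 137.78632222] [ 1.08229852 -0.51316537 -0.63733635] [0.16280574 0.41817301 0.05603821]
slide [-0.0023, -0.1242, 0.0002] dr [-0.003, -0.004, -0.0] | dist 124 ang 0.3
```

The grip closed at 22.0 mm, flush on the stick. TCP to stick end is about 127 mm. Drawing it out along the socket axis.

Call:
drive_tool(steps=[{"slide": [-0.002,-0.015,0],"dr": [0,0,0],"fingers": 0.01},{"slide": [-0.002,-0.045,0],"dr": [0,0,0],"fingers": 0.01},{"slide": [-0.002,-0.075,0],"dr": [0,0,0],"fingers": 0.01},{"slide": [-0.002,-0.105,0],"dr": [0,0,0],"fingers": 0.01},{"slide": [-0.002,-0.135,0],"dr": [0,0,0],"fingers": 0.01}])

```text
t: 5.88
eef_pos: [314.3, -302.2, 251.9]
tcp_rot: [-1.571, 0.609, 2.834]
ft_force: [0.5, -1.5, -0.6]
opening: 0.228
```

Run:
```python
from h import *
F=np.diag([-1.,1,-1])
s,p,R=cur(); print(s["joints"],s["opening"]*95.1, SR.T@(p-SO), s["ft_force"])
plan([420,-130,330],RP(37)@F)
for n in ("top","side"):
    im=optics.read_camera(n)[:,:,::-1]
    x,y,w,h=((340,180,110,120) if n=="top" else (220,240,150,150))
    v=cv2.resize(im[y:y+h,x:x+w],None,fx=4,fy=4,interpolation=cv2.INTER_CUBIC)
    cv2.imwrite(f"pics/l_{n}.png",np.clip(255*(v/255.)**.6,0,255).astype(np.uint8))
```

```text
[-1.21189111  0.03733645  2.27063626  0.88277552  0.62115872 -0.01545731] 21.72399628613835 [ -7.12883589   0.51392692 274.06170387] [ 0.53246115 -1.54890387 -0.62407214]
slide [-0.0845, -0.0363, -0.1962] dr [-0.333, -0.46, 0.036] | dist 217 ang 32.6
```

View pics/l_top.png

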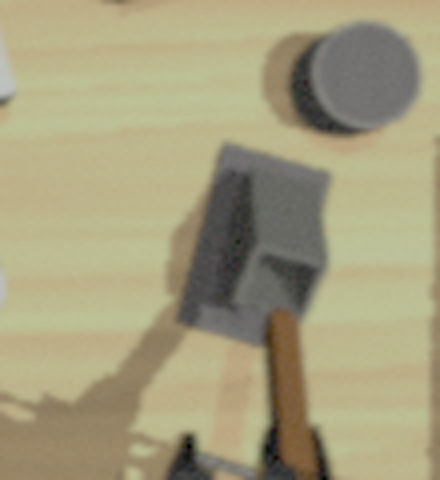

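View pics/l_side.png

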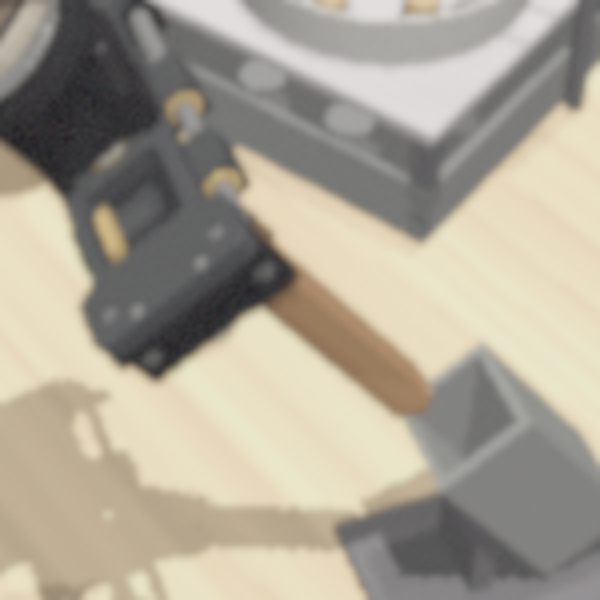

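The stick is out, with its tip at (422,392) in the side crop and (280,312) in the top crop. I'll check the tip offset relative to the TCP.

Run:
```python
from h import *
F=np.diag([-1.,1,-1])
s,p,R=cur()
t,e=tri((340+281/4,180+312/4),(220+423/4,240+397/4)); print(t,e,"in tool",R.T@(t-p))
for X in (p+R@np.array([2,138,0]),p+R@np.array([2,127,0])): print((proj("top",X)-[340,180])*4,(proj("side",X)-[220,240])*4)
```

```text
[ 389.31299152 -326.97245438  144.72483978] 2.986966953296976 in tool [ -1.10155264 134.84370868  -0.46268193]
[281.13703775 311.43203519] [418.23963298 404.66757186]
[281.82420626 320.08287654] [406.86907692 395.1887138 ]
```

```bash
cat >> h.py <<'E'
F=np.diag([-1.,1,-1]); OFF=126.
def tcp_of(e,lean=37,yaw=None):
    R=RP(lean,yaw)@F; return pan(e)-OFF*R[:,1],R
def endpan():
    s,p,R=cur(); return topan(p+OFF*R[:,1])
E
python3 - <<'E'
from h import *; from kin import ik
P,R=tcp_of([-33,16,120],35); print(P); plan(P,R)
q=env.state()["joints"]; print(ik(P,R,[-.4,.2,2.2,1.1,.4,-.1]))
plan([400,-150,320],R)
E
```

```text
[531.25485568 -18.60651411 313.21315758]
slide [-0.1331, 0.0199, -0.3366] dr [-0.33, -0.463, -0.002] | dist 362 ang 32.6
(array([-0.32503973,  0.08040145,  2.02268823,  0.59988238,  0.59572905,
        0.55860928]), np.float64(5.542233338928781e-13))
slide [-0.0669, -0.0341, -0.1715] dr [-0.33, -0.463, -0.002] | dist 187 ang 32.6
```

Call:
drive_tool(steps=[{"slide": [-0.013,-0.007,-0.034],"dr": [-0.066,-0.092,0],"fingers": 0.01},{"slide": [-0.027,-0.014,-0.069],"dr": [-0.132,-0.185,0],"fingers": 0.01},{"slide": [-0.04,-0.02,-0.103],"dr": [-0.198,-0.278,0],"fingers": 0.01},{"slide": [-0.053,-0.027,-0.137],"dr": [-0.264,-0.37,0],"fingers": 0.01},{"slide": [-0.067,-0.034,-0.171],"dr": [-0.33,-0.463,0],"fingers": 0.01}])

```text
t: 6.4
eef_pos: [401.4, -148.9, 317.6]
tcp_rot: [-1.577, 0.612, -2.879]
ft_force: [0.6, -0.6, -0.3]
opening: 0.231
```

Run:
```python
from h import *
print(env.state()["joints"],endpan())
P,R=tcp_of([-33,16,120],35); plan(P,R)
```

```text
[-0.86136342 -0.04406593  2.13851817  0.72567134  0.90291887  0.02379575] [-191.83531823  -75.57817952  124.50654917]
slide [-0.1278, 0.0957, -0.0915] dr [0.008, 0.002, -0.001] | dist 184 ang 0.5
```

Call:
drive_tool(steps=[{"slide": [-0.03,0.022,-0.022],"dr": [0.008,0.002,0],"fingers": 0.01},{"slide": [-0.06,0.045,-0.044],"dr": [0.008,0.002,0],"fingers": 0.01},{"slide": [-0.09,0.067,-0.066],"dr": [0.008,0.002,0],"fingers": 0.01},{"slide": [-0.128,0.096,-0.0915],"dr": [0.008,0.002,0],"fingers": 0.01},{"slide": [-0.128,0.096,-0.0915],"dr": [0.008,0.002,0],"fingers": 0.01}])

```text
t: 6.82
eef_pos: [534.1, -17.3, 312.1]
tcp_rot: [-1.571, 0.613, -2.884]
ft_force: [-0.2, -0.9, -0.4]
opening: 0.235
```

Run:
```python
from h import *
print(env.state()["joints"],endpan())
P,R=tcp_of([-33,16,15],35); plan(P,R)
for n in ("top","side"):
    im=optics.read_camera(n)[:,:,::-1]
    x,y,w,h=((235,115,120,120) if n=="top" else (235,135,150,150))
    v=cv2.resize(im[y:y+h,x:x+w],None,fx=4,fy=4,interpolation=cv2.INTER_CUBIC)
    cv2.imwrite(f"pics/e_{n}.png",np.clip(255*(v/255.)**.6,0,255).astype(np.uint8))
```

```text
[-0.31921104  0.08541225  2.02093617  0.60085095  0.58829468  0.56323627] [-29.76819404  16.40974309 119.02848137]
slide [0.0622, 0.0833, 0.0006] dr [-0.001, -0.002, -0.002] | dist 104 ang 0.2
```

View pics/e_top.png

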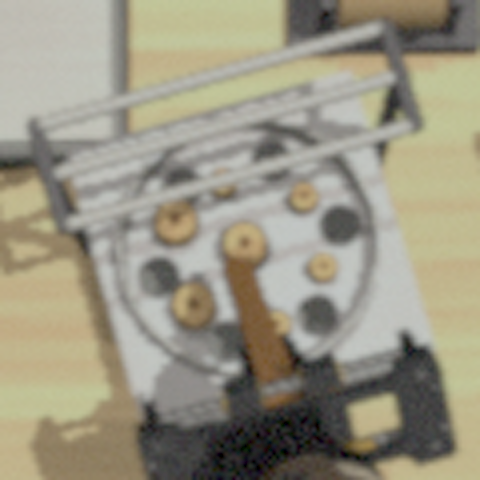

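View pics/e_side.png

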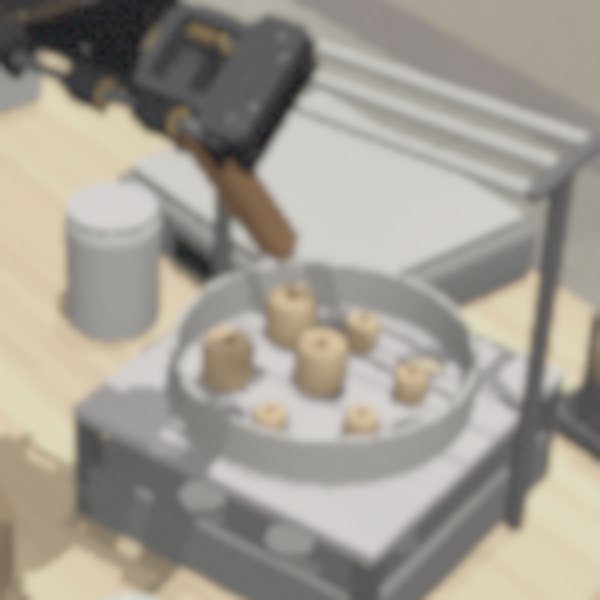

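The stick hangs over the near half with its tip at (238,262) in the top crop, between the central large bead and the near small bead at (278,322). Lowering it to 15 mm above the floor.

Call:
drive_tool(steps=[{"slide": [0.012,0.016,-0.001],"dr": [0,0,0],"fingers": 0.01},{"slide": [0.024,0.033,-0.002],"dr": [0,0,0],"fingers": 0.01},{"slide": [0.036,0.05,-0.002],"dr": [0,0,0],"fingers": 0.01},{"slide": [0.049,0.067,-0.002],"dr": [0,0,0],"fingers": 0.01},{"slide": [0.061,0.084,-0.002],"dr": [0,0,0],"fingers": 0.01}])

```text
t: 7.33
eef_pos: [528.9, -20.1, 207.6]
tcp_rot: [-1.569, 0.611, -2.887]
ft_force: [1.1, 4.9, 5.3]
opening: 0.229
```

```bash
cat >> h.py <<'E'
def ring(pts,lean=37):
    """pts: list of (r,deg) or (x,y,z) end targets -> rows"""
    s,p,R0=cur(); print("now end",endpan().round(1),"F",np.round(s["ft_force"],1),"t",round(s["t"],2))
    rows=[]
    for q in pts:
        e=q if len(q)==3 else (q[0]*np.cos(np.radians(q[1])),q[0]*np.sin(np.radians(q[1])),14.)
        P,R=tcp_of(e,lean); sl=R0.T@(P-p)/1000; dr=Ro.from_matrix(R0.T@R).as_rotvec()
        rows.append((sl.round(3).tolist(),dr.round(3).tolist())); 
    for a,b in rows: print(a,b)
E
python3 - <<'E'
from h import *
s=env.state(); print(s["joints"],s["ft_force"])
ring([(38,185),(42,200),(45,215),(46,230),(46,245)])
E
```

```text
[-0.32798435  0.23631034  2.18299439  1.04731815  0.37156512  0.05968718] [1.14218449 4.859841   5.32932288]
now end [-35.6  14.6  14.4] F [1.1 4.9 5.3] t 7.33
[0.006, -0.001, 0.019] [-0.005, -0.004, 0.035]
[0.008, -0.002, 0.03] [-0.005, -0.004, 0.035]
[0.005, -0.0, 0.041] [-0.005, -0.004, 0.035]
[-0.001, 0.004, 0.05] [-0.005, -0.004, 0.035]
[-0.009, 0.01, 0.057] [-0.005, -0.004, 0.035]
```

```bash
cat >> h.py <<'E'
def look(tag,names=("top","side")):
    for n in names:
        im=optics.read_camera(n)[:,:,::-1]
        x,y,w,h=((235,115,120,120) if n=="top" else (235,135,150,150))
        v=cv2.resize(im[y:y+h,x:x+w],None,fx=4,fy=4,interpolation=cv2.INTER_CUBIC)
        cv2.imwrite(f"pics/{tag}_{n}.png",np.clip(255*(v/255.)**.6,0,255).astype(np.uint8))
E
python3 - <<'E'
from h import *
look("d")
s=env.state(); print(s["ft_force"],endpan())
E
```

```text
[-0.20222787  0.3418674  -0.14609697] [-36.47763836  15.51956483  12.64578494]
```

View pics/d_top.png

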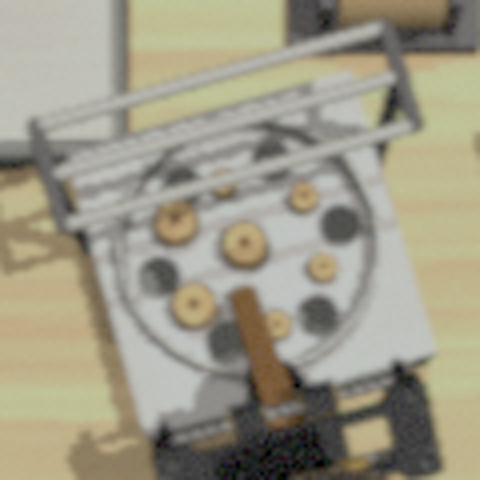

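View pics/d_side.png

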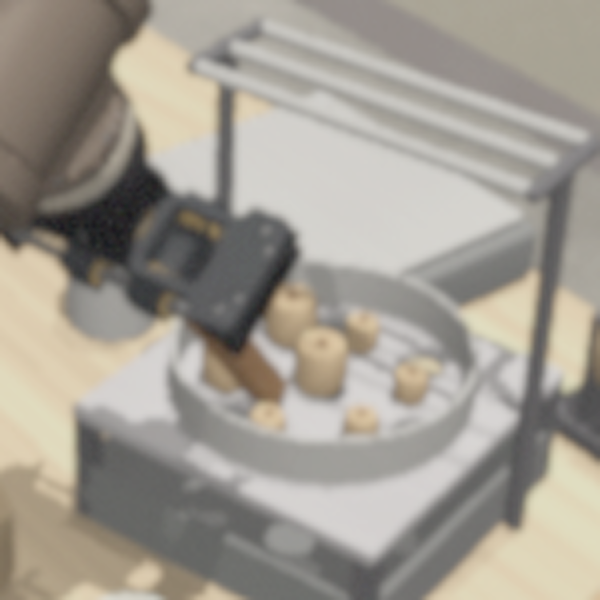

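The force has gone to zero. The stick stands among the beads, next to the near small bead at (276,325) in the top crop. I'll go behind that bead and push it right, toward the hole at 210°.

Run:
```python
from h import *
ring([(-46,22,14),(-54,25,14),(-60,19,14),(-61,11,14),(-61,3,14)],30)
```

```text
now end [-36.5  15.5  12.6] F [-0.2  0.3 -0.1] t 7.43
[-0.003, -0.006, -0.006] [-0.002, -0.006, -0.084]
[0.003, -0.011, -0.009] [-0.002, -0.006, -0.084]
[0.008, -0.014, -0.003] [-0.002, -0.006, -0.084]
[0.009, -0.015, 0.005] [-0.002, -0.006, -0.084]
[0.009, -0.015, 0.013] [-0.002, -0.006, -0.084]
```

Call:
drive_tool(steps=[{"slide": [-0.003,-0.006,-0.006],"dr": [0,-0.006,-0.084],"fingers": 0.01},{"slide": [0.003,-0.011,-0.009],"dr": [0,-0.006,-0.084],"fingers": 0.01},{"slide": [0.008,-0.014,-0.003],"dr": [0,-0.006,-0.084],"fingers": 0.01},{"slide": [0.009,-0.015,0.005],"dr": [0,-0.006,-0.084],"fingers": 0.01},{"slide": [0.009,-0.015,0.013],"dr": [0,-0.006,-0.084],"fingers": 0.01}])

```text
t: 7.85
eef_pos: [517.6, -36.9, 217.2]
tcp_rot: [-1.565, 0.529, -2.879]
ft_force: [-0.3, -0.9, -1.1]
opening: 0.229
```

Run:
```python
from h import *
ring([(-61,-5,14),(-61,-12,14),(-61,-18,14),(-58,-22,14),(-52,-26,14)],30)
look("e1")
```

```text
now end [-59.5   1.3  18.5] F [-0.3 -0.9 -1.1] t 7.85
[0.003, 0.003, 0.007] [-0.004, 0.002, -0.006]
[0.003, 0.003, 0.014] [-0.004, 0.002, -0.006]
[0.003, 0.003, 0.02] [-0.004, 0.002, -0.006]
[0.0, 0.005, 0.024] [-0.004, 0.002, -0.006]
[-0.005, 0.008, 0.028] [-0.004, 0.002, -0.006]
```

View pics/e1_top.png

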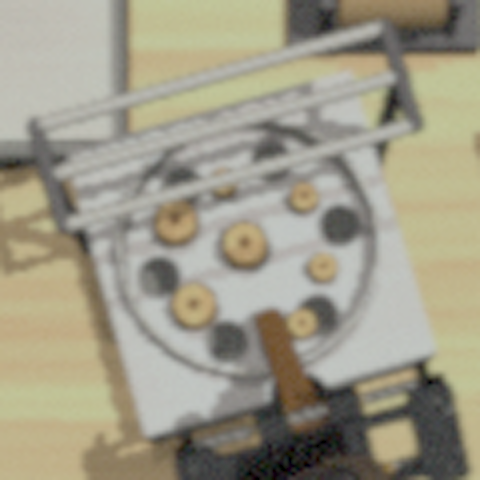

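View pics/e1_side.png

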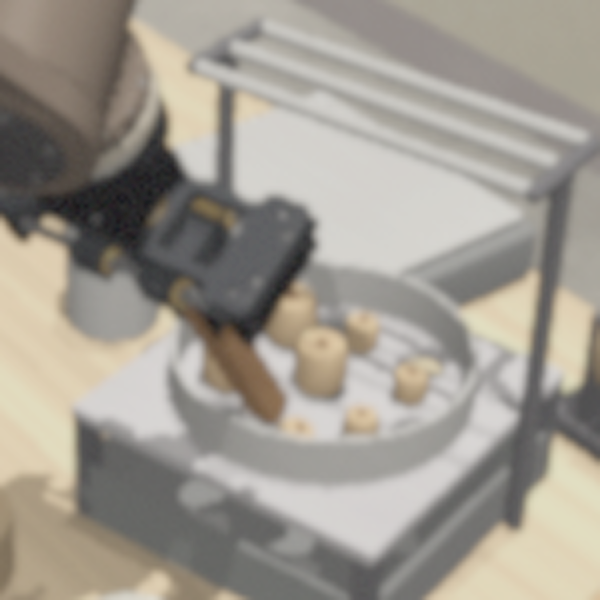

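The bead is already partly over the hole, at (302,322) in the top crop against the hole at (318,313). Pushing on.

Call:
drive_tool(steps=[{"slide": [0.003,0.003,0.006],"dr": [0,0,0],"fingers": 0.01},{"slide": [0.003,0.003,0.01],"dr": [0,0,0],"fingers": 0.01},{"slide": [0.003,0.003,0.014],"dr": [0,0,0],"fingers": 0.01},{"slide": [0.002,0.003,0.017],"dr": [0,0,0],"fingers": 0.01},{"slide": [0.002,0.003,0.017],"dr": [0,0,0],"fingers": 0.01}])

```text
t: 8.37
eef_pos: [522.2, -53.2, 213.0]
tcp_rot: [-1.565, 0.529, -2.88]
ft_force: [-0.2, 0.4, -1.0]
opening: 0.227
```

Run:
```python
from h import *
ring([(-56,-18,14),(-50,-20,14),(-42,-18,14),(-34,-18,14),(-26,-22,14)],37)
look("e2")
```

```text
now end [-59.4 -15.6  14.2] F [-0.2  0.4 -1. ] t 8.37
[0.012, 0.003, 0.003] [-0.004, 0.002, 0.117]
[0.007, 0.006, 0.005] [-0.004, 0.002, 0.117]
[-0.0, 0.01, 0.003] [-0.004, 0.002, 0.117]
[-0.007, 0.014, 0.003] [-0.004, 0.002, 0.117]
[-0.014, 0.018, 0.007] [-0.004, 0.002, 0.117]
```

View pics/e2_top.png

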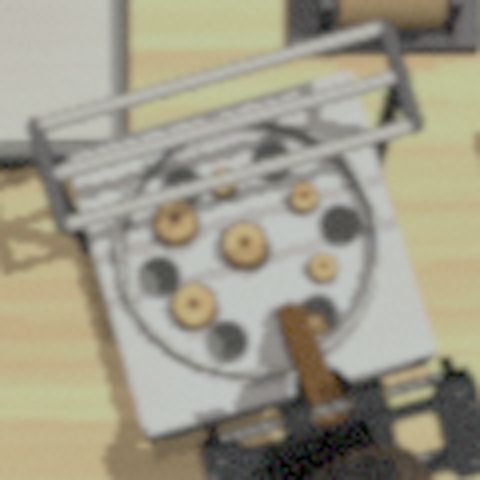

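The first bead dropped: it shows dim inside the hole at (317,322). Next is the bead at (322,267), which I'll push toward the hole at 270°, continuing counter-clockwise.

Run:
```python
from h import *
ring([(-55,-22,14),(-47,-31,14),(-41,-36,14),(-35,-41,14),(-29,-46,14)],34)
```

```text
now end [-59.6 -14.9  14.1] F [-0.6 -0.1 -0.6] t 8.47
[0.004, 0.003, 0.008] [-0.004, 0.002, 0.065]
[-0.003, 0.007, 0.017] [-0.004, 0.002, 0.065]
[-0.008, 0.01, 0.022] [-0.004, 0.002, 0.065]
[-0.013, 0.013, 0.027] [-0.004, 0.002, 0.065]
[-0.018, 0.016, 0.032] [-0.004, 0.002, 0.065]
```

Call:
drive_tool(steps=[{"slide": [0.004,0.003,0.008],"dr": [-0.004,0.002,0.065],"fingers": 0.01},{"slide": [-0.003,0.007,0.017],"dr": [-0.004,0.002,0.065],"fingers": 0.01},{"slide": [-0.008,0.01,0.022],"dr": [-0.004,0.002,0.065],"fingers": 0.01},{"slide": [-0.013,0.013,0.027],"dr": [-0.004,0.002,0.065],"fingers": 0.01},{"slide": [-0.018,0.016,0.032],"dr": [-0.004,0.002,0.065],"fingers": 0.01}])

```text
t: 8.88
eef_pos: [553.5, -77.6, 208.4]
tcp_rot: [-1.571, 0.593, -2.881]
ft_force: [0.4, 0.1, 0.2]
opening: 0.229
```

Run:
```python
from h import *
ring([(-25,-50,14),(-21,-53,14),(-17,-57,14),(-14,-59,14)],36)
look("e3",("top",))
```

```text
now end [-28.6 -46.7  13.9] F [0.4 0.1 0.2] t 8.88
[0.001, 0.002, 0.003] [0.0, 0.0, 0.036]
[-0.002, 0.004, 0.006] [0.0, 0.0, 0.036]
[-0.005, 0.006, 0.01] [0.0, 0.0, 0.036]
[-0.008, 0.008, 0.012] [0.0, 0.0, 0.036]
```

View pics/e3_top.png

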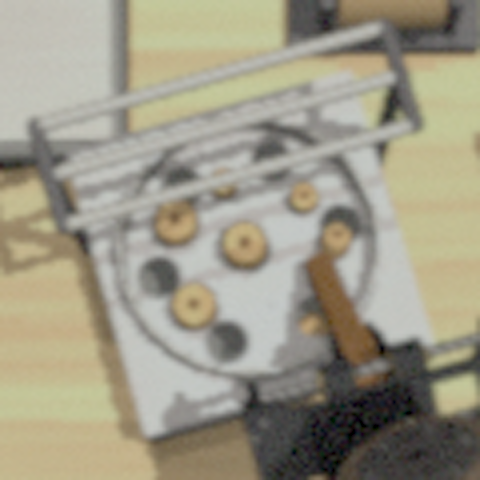

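Call:
drive_tool(steps=[{"slide": [0.001,0.002,0.003],"dr": [0,0,0.036],"fingers": 0.01},{"slide": [-0.002,0.004,0.006],"dr": [0,0,0.036],"fingers": 0.01},{"slide": [-0.005,0.006,0.01],"dr": [0,0,0.036],"fingers": 0.01},{"slide": [-0.008,0.008,0.012],"dr": [0,0,0.036],"fingers": 0.01}])

```text
t: 9.27
eef_pos: [567.3, -86.6, 206.3]
tcp_rot: [-1.571, 0.628, -2.882]
ft_force: [-0.1, -0.1, -1.1]
opening: 0.231
```

Run:
```python
from h import *
ring([(-14,-50,14),(-8,-40,14),(0,-35,14),(6,-32,14),(8,-32,14)],37)
look("e4")
```

```text
now end [-13.9 -58.9  14.3] F [-0.1 -0.1 -1.1] t 9.27
[0.002, 0.0, -0.009] [0.0, 0.0, 0.017]
[-0.002, 0.004, -0.019] [0.0, 0.0, 0.017]
[-0.009, 0.008, -0.024] [0.0, 0.0, 0.017]
[-0.014, 0.012, -0.027] [0.0, 0.0, 0.017]
[-0.015, 0.013, -0.027] [0.0, 0.0, 0.017]
```

View pics/e4_top.png

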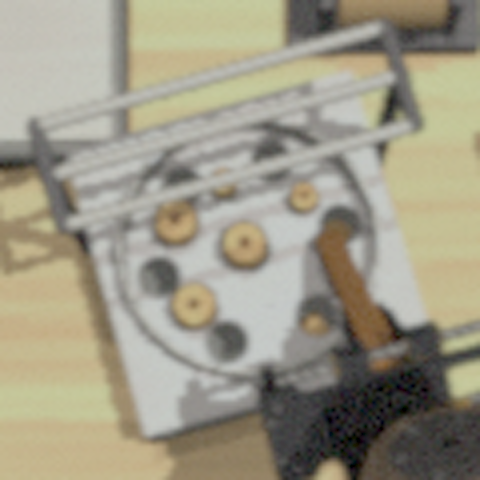

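View pics/e4_side.png

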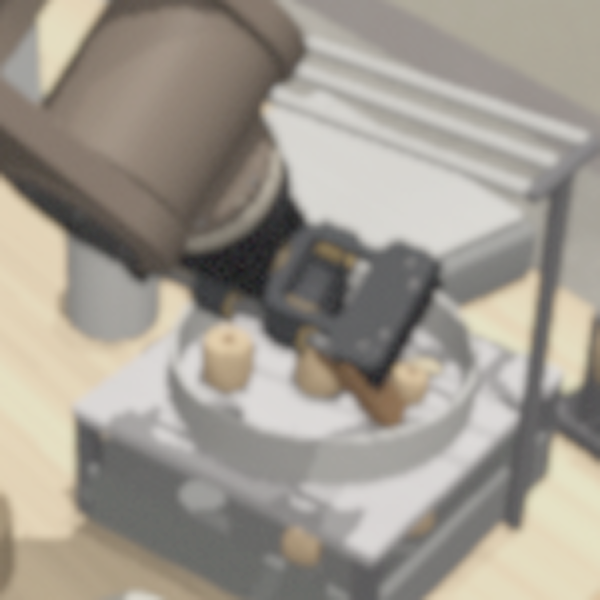

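The side view shows two beads in the catch box, at (302,545) and (425,522). Next is the bead at (304,196) in the top crop, to go to the hole at 330°.

Run:
```python
from h import *
ring([(-7,-56,14),(1,-54,14),(9,-52,14),(17,-49.5,14),(25,-47,14)],38)
```

```text
now end [-13.6 -58.8  14.4] F [-0.2 -0.5 -1.4] t 9.37
[-0.001, 0.004, -0.003] [0.0, 0.0, 0.034]
[-0.007, 0.009, -0.005] [0.0, 0.0, 0.034]
[-0.014, 0.014, -0.007] [0.0, 0.0, 0.034]
[-0.02, 0.018, -0.009] [0.0, 0.0, 0.034]
[-0.027, 0.023, -0.012] [0.0, 0.0, 0.034]
```

Call:
drive_tool(steps=[{"slide": [-0.001,0.004,-0.003],"dr": [0,0,0.034],"fingers": 0.01},{"slide": [-0.007,0.009,-0.005],"dr": [0,0,0.034],"fingers": 0.01},{"slide": [-0.014,0.014,-0.007],"dr": [0,0,0.034],"fingers": 0.01},{"slide": [-0.02,0.018,-0.009],"dr": [0,0,0.034],"fingers": 0.01},{"slide": [-0.027,0.023,-0.012],"dr": [0,0,0.034],"fingers": 0.01}])

```text
t: 9.78
eef_pos: [598.7, -65.1, 203.7]
tcp_rot: [-1.571, 0.663, -2.881]
ft_force: [-1.2, 0.1, 0.0]
opening: 0.228
```

Run:
```python
from h import *
ring([(30,-45,14),(35,-44,14),(40,-42,14),(43,-41,14)],38)
look("e5")
```

```text
now end [ 25.5 -46.3  14.4] F [-1.2  0.1  0. ] t 9.78
[-0.003, 0.003, -0.001] [0.0, 0.0, 0.0]
[-0.007, 0.006, -0.002] [0.0, 0.0, 0.0]
[-0.011, 0.009, -0.004] [0.0, 0.0, 0.0]
[-0.014, 0.011, -0.005] [0.0, 0.0, 0.0]
```

View pics/e5_top.png

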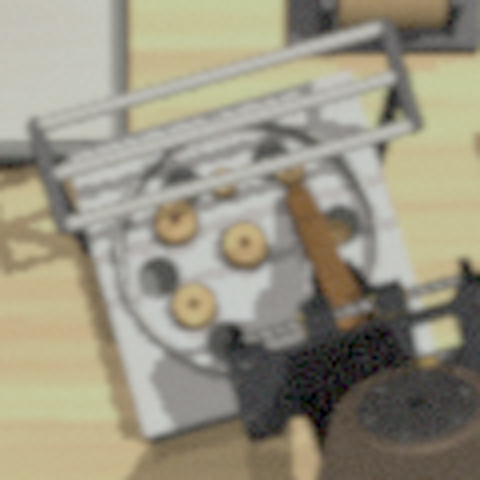

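View pics/e5_side.png

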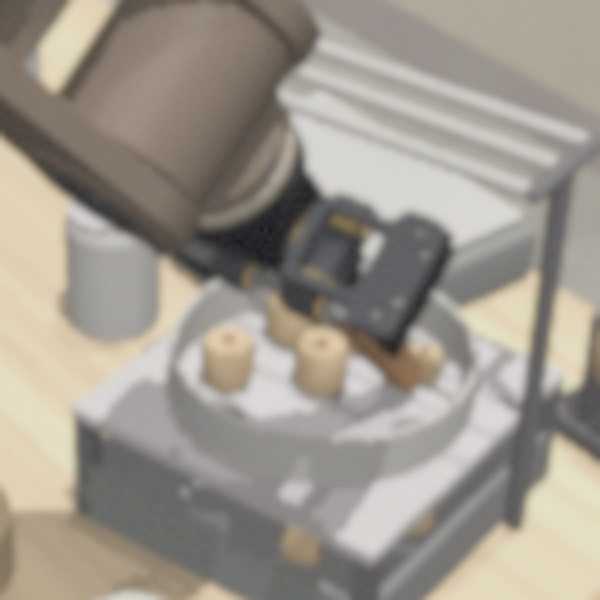

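The bead is just ahead of the stick at (291,172), moving toward the hole at (271,155). Pushing on.

Call:
drive_tool(steps=[{"slide": [-0.003,0.003,-0.001],"dr": [0,0,0],"fingers": 0.01},{"slide": [-0.007,0.006,-0.002],"dr": [0,0,0],"fingers": 0.01},{"slide": [-0.011,0.009,-0.003],"dr": [0,0,0],"fingers": 0.01},{"slide": [-0.014,0.011,-0.004],"dr": [0,0,0],"fingers": 0.01},{"slide": [-0.015,0.012,-0.005],"dr": [0,0,0],"fingers": 0.01}])

```text
t: 10.3
eef_pos: [615.5, -55.6, 203.2]
tcp_rot: [-1.571, 0.663, -2.881]
ft_force: [-0.2, -0.3, -0.7]
opening: 0.235
```

Run:
```python
from h import *
ring([(42,-34,14),(42,-28,14),(42,-20,14),(44,-12,14),(46,-4,14)],38)
look("e6")
```

```text
now end [ 44.2 -41.4  14. ] F [-0.2 -0.3 -0.7] t 10.3
[0.002, -0.001, -0.007] [0.0, 0.0, -0.0]
[0.002, -0.001, -0.013] [0.0, 0.0, -0.0]
[0.002, -0.001, -0.021] [0.0, 0.0, -0.0]
[0.0, -0.0, -0.029] [0.0, 0.0, -0.0]
[-0.001, 0.001, -0.037] [0.0, 0.0, -0.0]
```

View pics/e6_top.png

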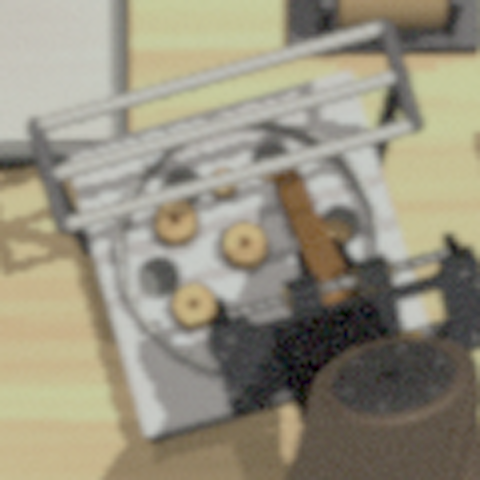

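View pics/e6_side.png

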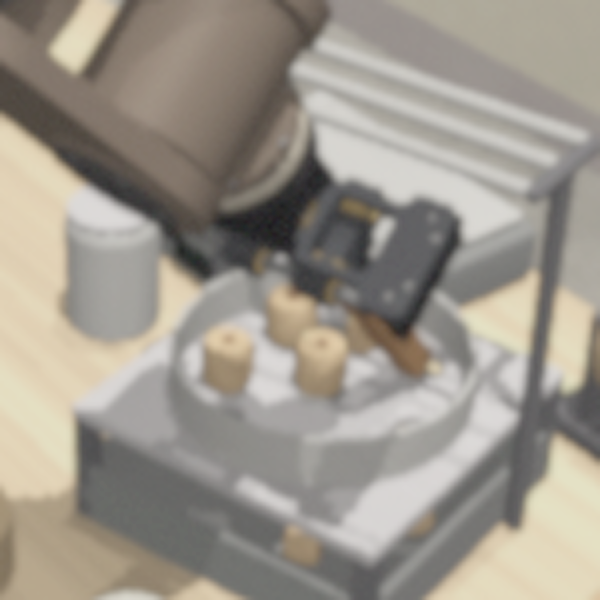

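Run:
```python
from h import *
ring([(41,-34,14),(39,-25,14),(37,-16,14),(39.5,-9,14),(43,-2,14)],38)
```

```text
now end [ 43.8 -41.2  13.8] F [-0.2 -0.  -0.9] t 10.4
[0.002, -0.002, -0.007] [0.0, 0.0, -0.0]
[0.004, -0.003, -0.016] [0.0, 0.0, -0.0]
[0.005, -0.004, -0.025] [0.0, 0.0, -0.0]
[0.003, -0.003, -0.032] [0.0, 0.0, -0.0]
[0.0, -0.001, -0.039] [0.0, 0.0, -0.0]
```

Call:
drive_tool(steps=[{"slide": [0.002,-0.002,-0.007],"dr": [0,0,0],"fingers": 0.01},{"slide": [0.004,-0.003,-0.016],"dr": [0,0,0],"fingers": 0.01},{"slide": [0.005,-0.004,-0.025],"dr": [0,0,0],"fingers": 0.01},{"slide": [0.003,-0.003,-0.032],"dr": [0,0,0],"fingers": 0.01},{"slide": [0,-0.001,-0.039],"dr": [0,0,0],"fingers": 0.01}])

```text
t: 10.82
eef_pos: [603.9, -17.3, 204.2]
tcp_rot: [-1.571, 0.663, -2.881]
ft_force: [-0.3, 0.4, -0.5]
opening: 0.234
```

Run:
```python
from h import *
ring([(46,4,14),(48,9,14),(50,13,14),(52,17,14)],38)
look("e7")
```

```text
now end [42.9 -1.4 14.9] F [-0.3  0.4 -0.5] t 10.82
[-0.002, 0.003, -0.005] [0.0, 0.0, -0.0]
[-0.003, 0.004, -0.01] [0.0, 0.0, -0.0]
[-0.005, 0.005, -0.014] [0.0, 0.0, -0.0]
[-0.007, 0.006, -0.018] [0.0, 0.0, -0.0]
```

View pics/e7_top.png

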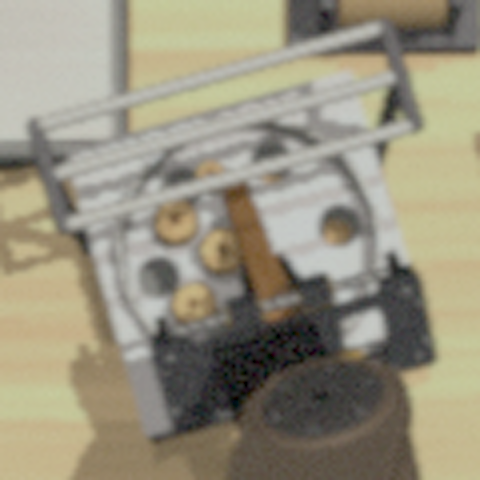

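View pics/e7_side.png

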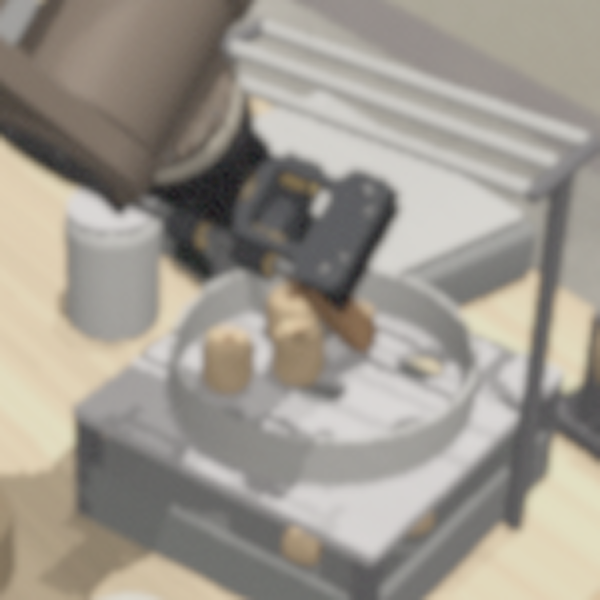

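The third bead is gone from the pan. The last one is at (207,172) in the top crop, heading to the hole at 30°, which is at (180,182).

Call:
drive_tool(steps=[{"slide": [-0.002,0.003,-0.005],"dr": [0,0,0],"fingers": 0.01},{"slide": [-0.003,0.004,-0.01],"dr": [0,0,0],"fingers": 0.01},{"slide": [-0.005,0.005,-0.014],"dr": [0,0,0],"fingers": 0.01},{"slide": [-0.006,0.006,-0.017],"dr": [0,0,0],"fingers": 0.01},{"slide": [-0.006,0.006,-0.017],"dr": [0,0,0],"fingers": 0.01}])

```text
t: 11.33
eef_pos: [608.0, 1.1, 202.7]
tcp_rot: [-1.571, 0.663, -2.881]
ft_force: [-0.1, 0.4, -0.6]
opening: 0.23
```

Run:
```python
from h import *
ring([(50,20,14),(46,26,14),(38,30,14)],38)
look("e8")
```

```text
now end [51.6 15.5 13.4] F [-0.1  0.4 -0.6] t 11.33
[0.001, -0.001, -0.005] [0.001, 0.001, 0.0]
[0.004, -0.004, -0.011] [0.001, 0.001, 0.0]
[0.01, -0.009, -0.015] [0.001, 0.001, 0.0]
```

View pics/e8_top.png

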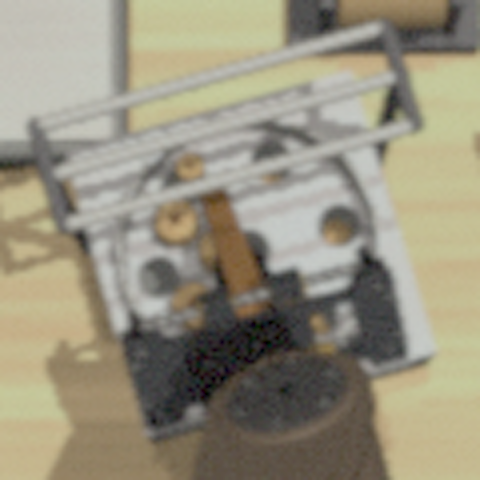

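View pics/e8_side.png

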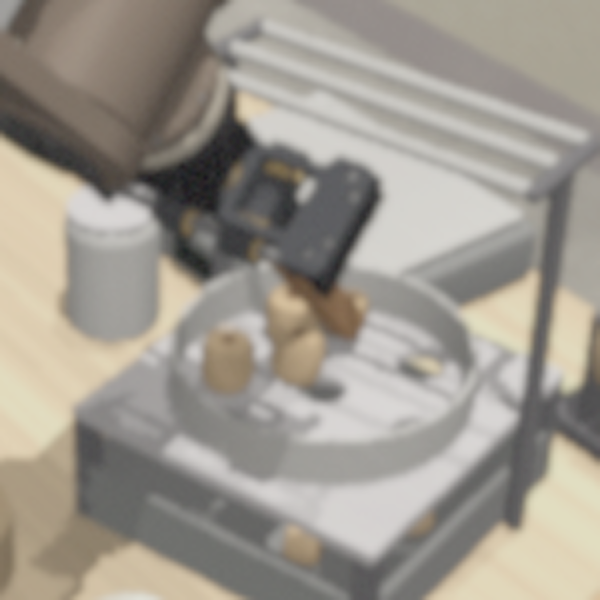

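Run:
```python
from h import *
print("bead",topan(onz("top",(235+190/4-.4,115+166/4-.4),112)))
for a in(30,90,330): print(a,(proj("top",pan([72*np.cos(np.radians(a)),72*np.sin(np.radians(a)),0]))-[235,115])*4+2)
print(endpan())
```

```text
bead [71.67685769 28.17025186 22.        ]
30 [184.93661094 186.74316857]
90 [161.40407662 276.32839187]
330 [274.91572037 161.59342699]
[51.42108712 14.93044112 13.44951803]
```

The bead stopped at pan (72,28), just beyond the hole centre at (62,36). I'll take the stick around to its right and outer side and push it left and inward.

Run:
```python
from h import *
ring([(52,4,14),(61,-2,14),(71,-1,14),(79,3,14),(79,7,14)],40)
P,R=tcp_of([80,15,14],40)
from kin import ik; print(ik(P,R,env.state()["joints"]))
```

```text
now end [51.4 14.9 13.4] F [ 0.5  0.2 -1.2] t 11.43
[0.004, -0.0, 0.011] [0.001, 0.0, 0.035]
[-0.003, 0.006, 0.017] [0.001, 0.0, 0.035]
[-0.011, 0.012, 0.016] [0.001, 0.0, 0.035]
[-0.018, 0.017, 0.012] [0.001, 0.0, 0.035]
[-0.018, 0.017, 0.008] [0.001, 0.0, 0.035]
(array([-0.22340066,  0.37745565,  2.02813432,  1.27069515,  0.31811084,
       -0.06727456]), np.float64(7.958078640513122e-13))
```

Call:
drive_tool(steps=[{"slide": [0.004,0,0.011],"dr": [0,0,0.035],"fingers": 0.01},{"slide": [-0.003,0.006,0.017],"dr": [0,0,0.035],"fingers": 0.01},{"slide": [-0.011,0.012,0.016],"dr": [0,0,0.035],"fingers": 0.01},{"slide": [-0.018,0.017,0.012],"dr": [0,0,0.035],"fingers": 0.01},{"slide": [-0.018,0.017,0.008],"dr": [0,0,0.035],"fingers": 0.01}])

```text
t: 11.85
eef_pos: [635.6, -1.4, 200.6]
tcp_rot: [-1.571, 0.698, -2.883]
ft_force: [0.3, -0.4, -1.1]
opening: 0.231
```

Run:
```python
from h import *
ring([(80,10,14),(80,14,14),(79,17,14),(78,20,14)],40)
look("e9",("top",))
```

```text
now end [81.   5.8 14.1] F [ 0.3 -0.4 -1.1] t 11.85
[0.001, -0.001, -0.004] [-0.0, -0.001, -0.0]
[0.001, -0.001, -0.008] [-0.0, -0.001, -0.0]
[0.002, -0.001, -0.011] [-0.0, -0.001, -0.0]
[0.002, -0.002, -0.014] [-0.0, -0.001, -0.0]
```

View pics/e9_top.png

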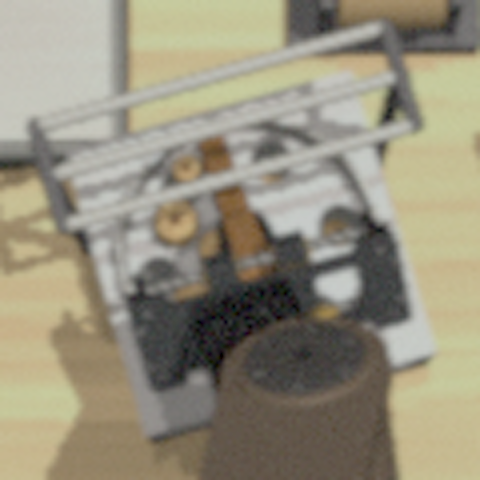

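The stick tip at (213,145) is now to the right and outside of the bead at (187,166).

Call:
drive_tool(steps=[{"slide": [0.001,-0.001,-0.004],"dr": [0,0,0],"fingers": 0.01},{"slide": [0.001,-0.001,-0.008],"dr": [0,0,0],"fingers": 0.01},{"slide": [0.002,-0.001,-0.011],"dr": [0,0,0],"fingers": 0.01},{"slide": [0.002,-0.001,-0.014],"dr": [0,0,0],"fingers": 0.01},{"slide": [0.003,-0.002,-0.015],"dr": [0,0,0],"fingers": 0.01}])

```text
t: 12.32
eef_pos: [626.4, 13.0, 200.3]
tcp_rot: [-1.571, 0.698, -2.881]
ft_force: [0.7, -0.3, -0.6]
opening: 0.228
```

Run:
```python
from h import *
ring([(74,14,14),(66,10,14),(56,6,14),(48,8,14)],38)
look("e10")
```

```text
now end [75.8 22.2 13.8] F [ 0.7 -0.3 -0.6] t 12.32
[-0.003, -0.001, 0.008] [0.001, 0.0, -0.035]
[0.003, -0.006, 0.012] [0.001, 0.0, -0.035]
[0.011, -0.013, 0.016] [0.001, 0.0, -0.035]
[0.017, -0.018, 0.014] [0.001, 0.0, -0.035]
```

View pics/e10_top.png

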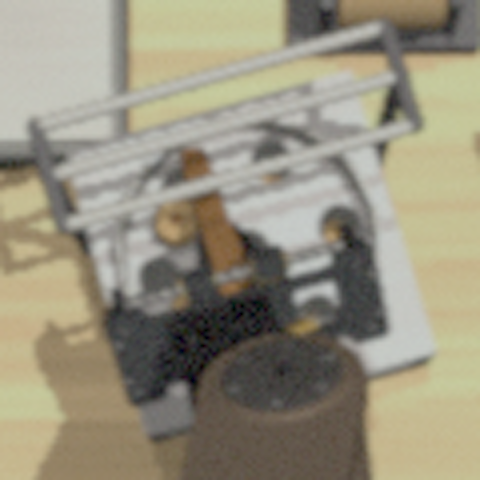

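View pics/e10_side.png

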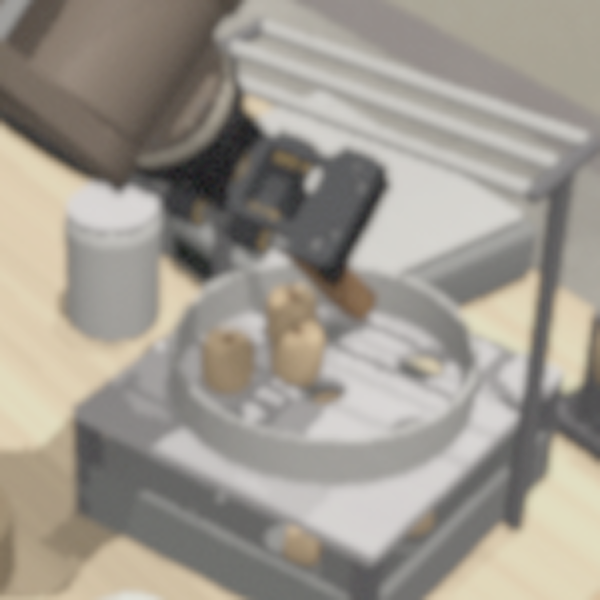

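The last bead is no longer visible in the pan, and one shows through the central hole at (325,393) in the side crop. I'll locate the large beads from the side view.

Run:
```python
from h import *
for nm,px in [("A",(292,293)),("B",(302,333)),("C",(228,338))]:
    print(nm,topan(onz("side",(235+px[0]/4-.4,135+px[1]/4-.4),124)).round(0))
```

```text
A [36. 49. 34.]
B [ 3. 17. 34.]
C [-31.  51.  34.]
```

Run:
```python
from h import *
ring([(70,12,14),(58,2,14),(46,-6,14),(34,-12,14),(22,-14,14)],38)
```

```text
now end [75.7 22.  13.7] F [ 0.1 -0.4 -0.1] t 12.42
[-0.0, -0.004, 0.01] [0.0, 0.0, -0.035]
[0.009, -0.012, 0.02] [0.0, 0.0, -0.035]
[0.018, -0.019, 0.028] [0.0, 0.0, -0.035]
[0.027, -0.027, 0.034] [0.0, 0.0, -0.035]
[0.037, -0.035, 0.036] [0.0, 0.0, -0.035]
```

Call:
drive_tool(steps=[{"slide": [0,-0.004,0.01],"dr": [0,0,-0.035],"fingers": 0.01},{"slide": [0.009,-0.012,0.02],"dr": [0,0,-0.035],"fingers": 0.01},{"slide": [0.018,-0.019,0.028],"dr": [0,0,-0.035],"fingers": 0.01},{"slide": [0.027,-0.027,0.034],"dr": [0,0,-0.035],"fingers": 0.01},{"slide": [0.037,-0.035,0.036],"dr": [0,0,-0.035],"fingers": 0.01}])

```text
t: 12.83
eef_pos: [586.7, -36.3, 203.4]
tcp_rot: [-1.57, 0.664, -2.882]
ft_force: [0.0, 0.2, -0.2]
opening: 0.227
```

Run:
```python
from h import *
look("e11")
ring([(14,-17,14),(8,-14,14),(6,-6,14),(5,2,14),(4,10,14)],38)
```

```text
now end [ 20.5 -15.   13.9] F [-0.5  0.  -0.2] t 12.93
[0.005, -0.004, 0.002] [-0.0, -0.001, 0.0]
[0.01, -0.008, -0.001] [-0.0, -0.001, 0.0]
[0.011, -0.009, -0.009] [-0.0, -0.001, 0.0]
[0.012, -0.01, -0.017] [-0.0, -0.001, 0.0]
[0.013, -0.01, -0.025] [-0.0, -0.001, 0.0]
```

View pics/e11_top.png

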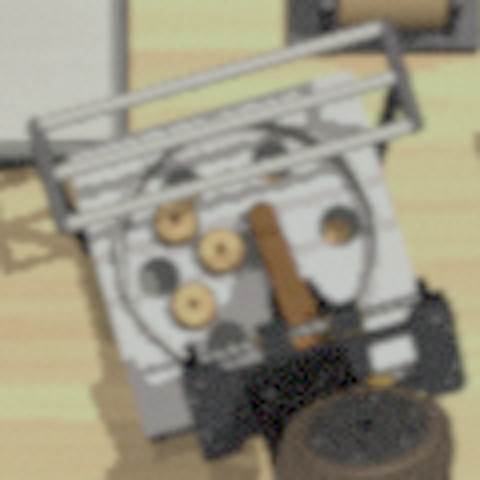

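View pics/e11_side.png

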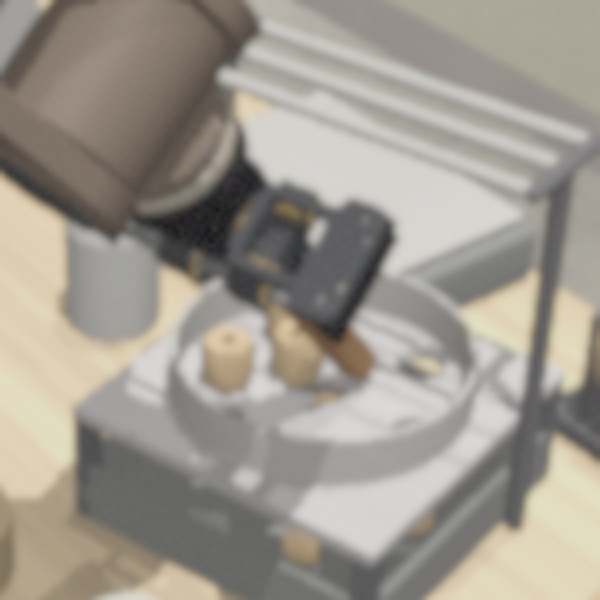

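Only the three large beads are left in the pan, at (177,220), (220,250) and (193,305) in the top crop. I'll push the middle one to the left wall.

Call:
drive_tool(steps=[{"slide": [0.005,-0.004,0.002],"dr": [0,0,0],"fingers": 0.01},{"slide": [0.01,-0.008,-0.001],"dr": [0,0,0],"fingers": 0.01},{"slide": [0.011,-0.009,-0.009],"dr": [0,0,0],"fingers": 0.01},{"slide": [0.012,-0.01,-0.017],"dr": [0,0,0],"fingers": 0.01},{"slide": [0.013,-0.01,-0.025],"dr": [0,0,0],"fingers": 0.01}])

```text
t: 13.35
eef_pos: [564.2, -14.4, 203.2]
tcp_rot: [-1.571, 0.663, -2.881]
ft_force: [0.6, -0.6, -0.6]
opening: 0.229
```

Run:
```python
from h import *
ring([(3,18,14),(3,25,14),(2,32,14),(2,36,14),(1,38,14)],38)
```

```text
now end [ 5.2 11.6 13.9] F [ 0.6 -0.6 -0.6] t 13.35
[0.002, -0.001, -0.006] [0.0, 0.0, -0.0]
[0.002, -0.001, -0.013] [0.0, 0.0, -0.0]
[0.002, -0.002, -0.02] [0.0, 0.0, -0.0]
[0.002, -0.002, -0.024] [0.0, 0.0, -0.0]
[0.003, -0.003, -0.026] [0.0, 0.0, -0.0]
```

Call:
drive_tool(steps=[{"slide": [0.002,-0.001,-0.006],"dr": [0,0,0],"fingers": 0.01},{"slide": [0.002,-0.001,-0.013],"dr": [0,0,0],"fingers": 0.01},{"slide": [0.002,-0.002,-0.02],"dr": [0,0,0],"fingers": 0.01},{"slide": [0.002,-0.002,-0.024],"dr": [0,0,0],"fingers": 0.01},{"slide": [0.003,-0.003,-0.026],"dr": [0,0,0],"fingers": 0.01}])

```text
t: 13.77
eef_pos: [553.7, 9.5, 203.7]
tcp_rot: [-1.571, 0.664, -2.88]
ft_force: [0.4, -0.2, -0.8]
opening: 0.227
```

Run:
```python
from h import *
look("e12")
ring([(-8,33,14),(-17,27,14),(-26,20,14),(-33,10,14),(-37,0,14)],37)
```

```text
now end [ 1.  37.1 14.4] F [-0.  -0.6 -1.2] t 13.87
[0.005, -0.005, 0.004] [0.001, 0.001, -0.018]
[0.012, -0.011, 0.01] [0.001, 0.001, -0.018]
[0.019, -0.016, 0.017] [0.001, 0.001, -0.018]
[0.025, -0.021, 0.027] [0.001, 0.001, -0.018]
[0.028, -0.023, 0.037] [0.001, 0.001, -0.018]
```

View pics/e12_top.png

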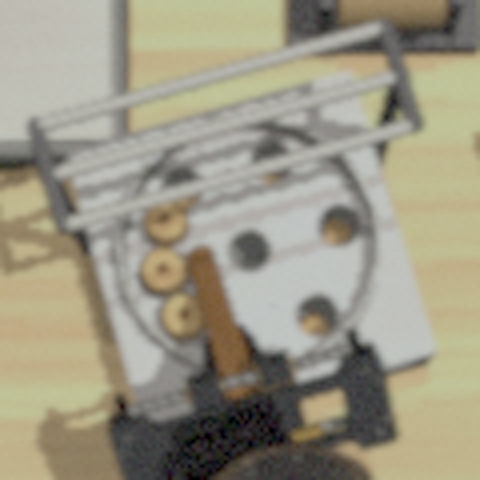

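View pics/e12_side.png

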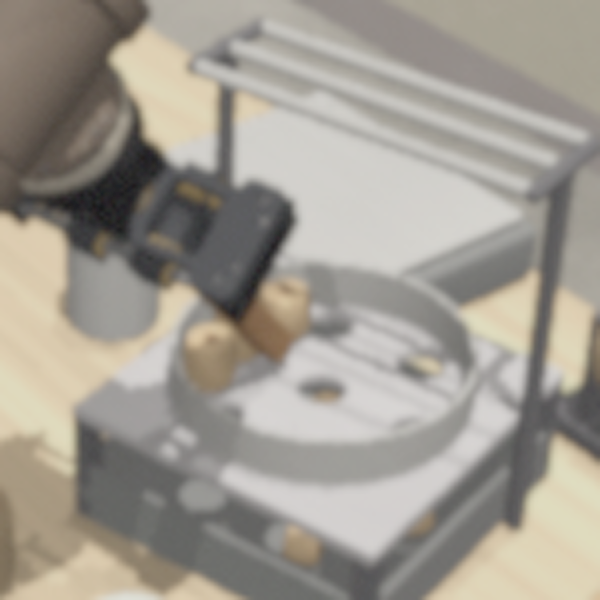

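The large beads now line the left wall at (167,220), (162,270) and (183,315). Going round for turn 2, keeping to the inside of them.

Call:
drive_tool(steps=[{"slide": [0.002,-0.002,0.008],"dr": [0,0,0],"fingers": 0.01},{"slide": [0.009,-0.008,0.015],"dr": [0,0,-0.018],"fingers": 0.01},{"slide": [0.017,-0.014,0.022],"dr": [0,0,-0.018],"fingers": 0.01},{"slide": [0.025,-0.021,0.03],"dr": [0,0,-0.018],"fingers": 0.01},{"slide": [0.03,-0.025,0.04],"dr": [0,0,-0.018],"fingers": 0.01}])

```text
t: 14.28
eef_pos: [525.5, -41.0, 204.8]
tcp_rot: [-1.571, 0.645, -2.881]
ft_force: [0.8, 0.0, -0.5]
opening: 0.229
```

Run:
```python
from h import *
ring([(-40,-8,14),(-36,-20,14),(-28,-31,14),(-16,-39,14),(-3,-43,14)],37)
```

```text
now end [-40.8  -4.1  14.1] F [ 0.8  0.  -0.5] t 14.28
[-0.0, 0.001, 0.004] [0.0, 0.0, 0.001]
[-0.004, 0.003, 0.016] [0.0, 0.0, 0.001]
[-0.01, 0.008, 0.027] [0.0, 0.0, 0.001]
[-0.02, 0.015, 0.035] [0.0, 0.0, 0.001]
[-0.03, 0.023, 0.039] [0.0, 0.0, 0.001]
```

Call:
drive_tool(steps=[{"slide": [0,0.001,0.004],"dr": [0,0,0],"fingers": 0.01},{"slide": [-0.004,0.003,0.016],"dr": [0,0,0],"fingers": 0.01},{"slide": [-0.01,0.008,0.027],"dr": [0,0,0],"fingers": 0.01},{"slide": [-0.02,0.015,0.035],"dr": [0,0,0],"fingers": 0.01},{"slide": [-0.03,0.023,0.039],"dr": [0,0,0],"fingers": 0.01}])

```text
t: 14.7
eef_pos: [573.9, -69.5, 204.6]
tcp_rot: [-1.571, 0.646, -2.883]
ft_force: [-0.5, -0.0, 0.3]
opening: 0.232
```

Run:
```python
from h import *
ring([(11,-42,14),(24,-36,14),(34,-27,14),(42,-15,14),(44,-2,14)],38)
```

```text
now end [ -1.3 -44.3  13.9] F [-0.5 -0.   0.3] t 14.7
[-0.008, 0.007, -0.002] [-0.001, -0.001, 0.018]
[-0.018, 0.015, -0.008] [-0.001, -0.001, 0.018]
[-0.026, 0.021, -0.017] [-0.001, -0.001, 0.018]
[-0.032, 0.026, -0.029] [-0.001, -0.001, 0.018]
[-0.034, 0.027, -0.042] [-0.001, -0.001, 0.018]
```

Call:
drive_tool(steps=[{"slide": [-0.008,0.007,-0.002],"dr": [0,0,0.018],"fingers": 0.01},{"slide": [-0.018,0.015,-0.008],"dr": [0,0,0.018],"fingers": 0.01},{"slide": [-0.026,0.021,-0.017],"dr": [0,0,0.018],"fingers": 0.01},{"slide": [-0.032,0.026,-0.029],"dr": [0,0,0.018],"fingers": 0.01},{"slide": [-0.034,0.027,-0.042],"dr": [0,0,0.018],"fingers": 0.01}])

```text
t: 15.12
eef_pos: [605.2, -16.2, 203.0]
tcp_rot: [-1.571, 0.663, -2.882]
ft_force: [-0.3, 0.3, -0.6]
opening: 0.233
```

Run:
```python
from h import *
ring([(38,10,14),(29,20,14),(18,28,14),(8,34,14),(0,36,14)],38)
look("f1")
```

```text
now end [44.4 -0.7 13.8] F [-0.3  0.3 -0.6] t 15.12
[0.005, -0.004, -0.011] [-0.0, -0.0, -0.0]
[0.012, -0.01, -0.021] [-0.0, -0.0, -0.0]
[0.021, -0.016, -0.029] [-0.0, -0.0, -0.0]
[0.029, -0.023, -0.035] [-0.0, -0.0, -0.0]
[0.035, -0.028, -0.037] [-0.0, -0.0, -0.0]
```

View pics/f1_top.png

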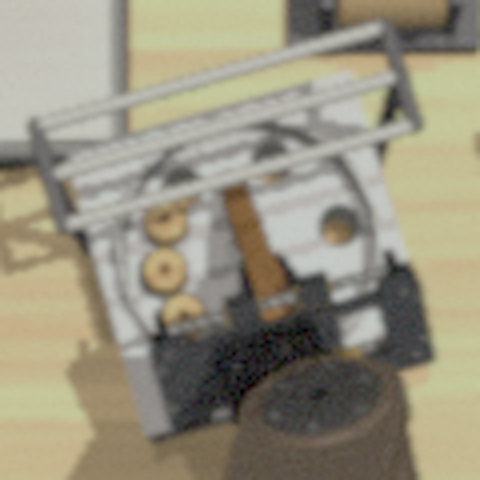

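Call:
drive_tool(steps=[{"slide": [0.005,-0.004,-0.011],"dr": [0,0,0],"fingers": 0.01},{"slide": [0.012,-0.01,-0.021],"dr": [0,0,0],"fingers": 0.01},{"slide": [0.021,-0.016,-0.029],"dr": [0,0,0],"fingers": 0.01},{"slide": [0.029,-0.023,-0.034],"dr": [0,0,0],"fingers": 0.01},{"slide": [0.035,-0.028,-0.035],"dr": [0,0,0],"fingers": 0.01}])

```text
t: 15.63
eef_pos: [550.2, 6.3, 203.8]
tcp_rot: [-1.571, 0.663, -2.881]
ft_force: [0.4, -0.0, -0.7]
opening: 0.231
```

Run:
```python
from h import *
ring([(-8,31,14),(-18,25,14),(-28,16,14),(-35,6,14),(-37,-4,14)],37)
```

```text
now end [-3.  35.3 14.5] F [ 0.4 -0.  -0.7] t 15.63
[0.002, -0.003, 0.004] [0.0, 0.0, -0.017]
[0.01, -0.009, 0.01] [0.0, 0.0, -0.017]
[0.018, -0.015, 0.019] [0.0, 0.0, -0.017]
[0.023, -0.019, 0.029] [0.0, 0.0, -0.017]
[0.025, -0.021, 0.039] [0.0, 0.0, -0.017]
```

Call:
drive_tool(steps=[{"slide": [0.002,-0.003,0.006],"dr": [0,0,-0.017],"fingers": 0.01},{"slide": [0.01,-0.009,0.013],"dr": [0,0,-0.017],"fingers": 0.01},{"slide": [0.018,-0.015,0.021],"dr": [0,0,-0.017],"fingers": 0.01},{"slide": [0.024,-0.02,0.029],"dr": [0,0,-0.017],"fingers": 0.01},{"slide": [0.026,-0.022,0.039],"dr": [0,0,-0.017],"fingers": 0.01}])

```text
t: 16.05
eef_pos: [527.7, -41.1, 205.3]
tcp_rot: [-1.571, 0.646, -2.882]
ft_force: [-0.5, 0.3, -1.5]
opening: 0.23
```

Run:
```python
from h import *
print(endpan())
ring([(-35,0,14),(-40,0,140)],36)
```

```text
[-38.58842711  -4.8647219   14.68052922]
now end [-38.6  -4.9  14.7] F [-0.5  0.3 -1.5] t 16.05
[-0.005, 0.003, -0.005] [-0.0, -0.0, -0.018]
[-0.077, -0.101, -0.005] [-0.0, -0.0, -0.018]
```

Both turns and the third near-side pass are done. I'll lift out and check the beads and the stick's position in the grip.

Call:
drive_tool(steps=[{"slide": [-0.016,-0.022,0],"dr": [0,0,0],"fingers": 0.01},{"slide": [-0.034,-0.045,0],"dr": [0,0,0],"fingers": 0.01},{"slide": [-0.052,-0.068,0],"dr": [0,0,0],"fingers": 0.01},{"slide": [-0.068,-0.1,0],"dr": [0,0,0],"fingers": 0.01},{"slide": [-0.08,-0.13,0],"dr": [0,0,0],"fingers": 0.01}])

```text
t: 16.47
eef_pos: [514.2, -44.7, 359.0]
tcp_rot: [-1.57, 0.646, -2.882]
ft_force: [0.8, 0.0, -1.4]
opening: 0.231
```

Run:
```python
from h import *
look("f2"); s,p,R=cur(); print(p,endpan())
for n,o in(("top",[235,115]),("side",[235,135])): print(n,(proj(n,p+R@np.array([0,137,0]))-o)*4+2)
```

```text
[515.0331964  -45.10034015 362.22186889] [-51.22942238  -5.99207362 172.12758253]
top [277.47854545 270.01401792]
side [297.81279254 205.39664753]
```

View pics/f2_top.png

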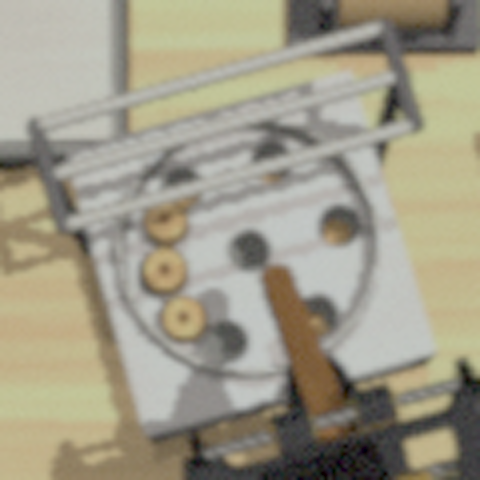

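View pics/f2_side.png

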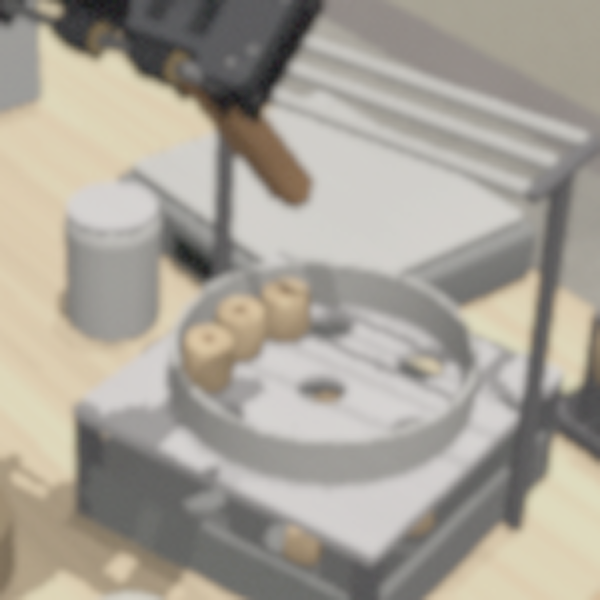

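No slip: the tip is at (275,268) and (297,200), where I predicted (277,270) and (298,205). All the holes are clear, the three large beads are in the pan, and no small ones remain. The fourth showed up through the central hole only after its drop. Returning to the holder.

Run:
```python
from h import *
print(soc([-3,0,285]))
plan([400,-160,330],RP(36)@F)
plan([400,-160,330],RS@F)
```

```text
[ 311.39584934 -301.85707419  263.23760331]
slide [0.1316, -0.0595, 0.0814] dr [-0.004, 0.003, -0.024] | dist 166 ang 1.4
slide [0.1316, -0.0595, 0.0814] dr [0.328, 0.456, -0.042] | dist 166 ang 32.3
```

Call:
drive_tool(steps=[{"slide": [0.03,-0.014,0.018],"dr": [0,0,0],"fingers": 0.01},{"slide": [0.06,-0.028,0.036],"dr": [0.066,0.09,0],"fingers": 0.01},{"slide": [0.09,-0.042,0.055],"dr": [0.132,0.18,-0.01],"fingers": 0.01},{"slide": [0.115,-0.053,0.07],"dr": [0.2,0.27,-0.02],"fingers": 0.01},{"slide": [0.132,-0.06,0.081],"dr": [0.266,0.36,-0.03],"fingers": 0.01}])

```text
t: 16.98
eef_pos: [396.6, -160.1, 324.1]
tcp_rot: [-1.569, 0.615, 2.948]
ft_force: [0.3, -1.0, -0.7]
opening: 0.227
```

Run:
```python
from h import *
plan(soc([-3,0,290]),RS@F)
s,p,R=cur();print(s["joints"])
```

```text
slide [0.0812, 0.0125, 0.1552] dr [0.06, 0.089, -0.004] | dist 176 ang 6.2
[-0.73148334 -0.12720884  2.19126359  0.54543654  0.60236646  0.65356506]
```

Call:
drive_tool(steps=[{"slide": [0.025,-0.005,0.038],"dr": [0.06,0.089,-0.004],"fingers": 0.01},{"slide": [0.045,0,0.076],"dr": [0.06,0.089,-0.004],"fingers": 0.01},{"slide": [0.065,0.005,0.115],"dr": [0.06,0.089,-0.004],"fingers": 0.01},{"slide": [0.081,0.01,0.155],"dr": [0.06,0.089,-0.004],"fingers": 0.01},{"slide": [0.081,0.0125,0.155],"dr": [0.06,0.089,-0.004],"fingers": 0.01}])

```text
t: 17.4
eef_pos: [310.1, -303.0, 267.6]
tcp_rot: [-1.57, 0.613, 2.844]
ft_force: [1.7, -0.1, 0.2]
opening: 0.227
```

Run:
```python
from h import *
s,p,R=cur(); print(SR.T@(p-SO))
plan(soc([-3,0,270]),RS@F)
plan(soc([-3,0,139]),RS@F)
for n in ("top","side"):
    im=optics.read_camera(n)[:,:,::-1]
    x,y,w,h=((340,180,110,120) if n=="top" else (220,240,150,150))
    v=cv2.resize(im[y:y+h,x:x+w],None,fx=4,fy=4,interpolation=cv2.INTER_CUBIC)
    cv2.imwrite(f"pics/r_{n}.png",np.clip(255*(v/255.)**.6,0,255).astype(np.uint8))
```

```text
[ -1.25009328  -1.45003652 289.0534754 ]
slide [0.0018, 0.0191, -0.0014] dr [0.002, 0.004, -0.002] | dist 19 ang 0.3
slide [0.002, 0.1501, -0.0011] dr [0.002, 0.004, -0.002] | dist 150 ang 0.3
```

View pics/r_top.png

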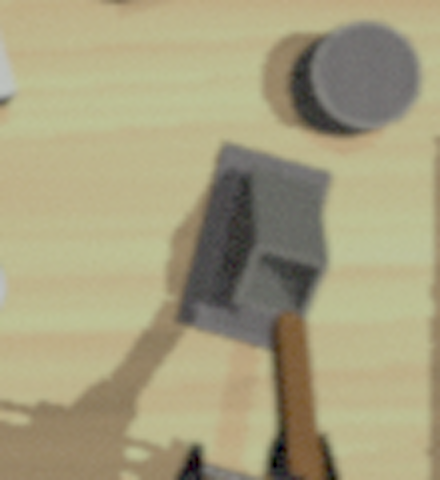

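View pics/r_side.png

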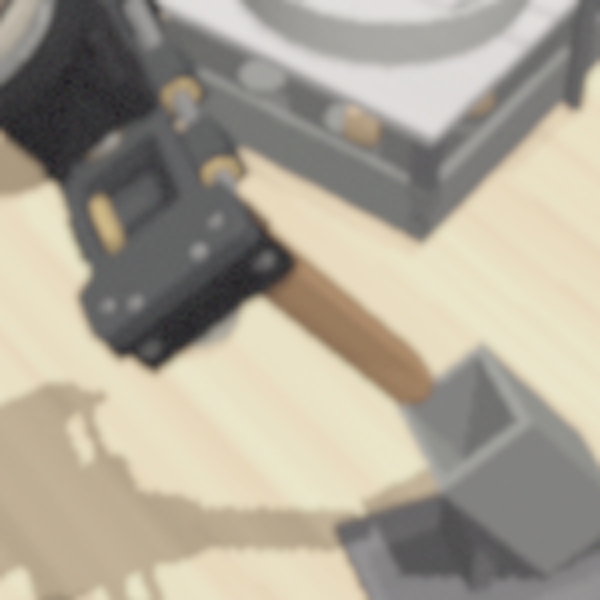

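Same pose as at extraction, aligned with the mouth. Inserting along the axis, about 30 mm per row.

Call:
drive_tool(steps=[{"slide": [0.003,0.02,-0.001],"dr": [0,0.004,0],"fingers": 0.01},{"slide": [0.003,0.04,-0.001],"dr": [0,0.004,0],"fingers": 0.01},{"slide": [0.003,0.065,-0.001],"dr": [0,0.004,0],"fingers": 0.01},{"slide": [0.003,0.09,-0.001],"dr": [0,0.004,0],"fingers": 0.01},{"slide": [0.003,0.11,-0.001],"dr": [0,0.004,0],"fingers": 0.01}])

```text
t: 17.92
eef_pos: [371.0, -316.3, 175.4]
tcp_rot: [-1.574, 0.61, 2.842]
ft_force: [-0.0, -0.1, 0.2]
opening: 0.231
```

Run:
```python
from h import *
s,p,R=cur(); print(SR.T@(p-SO),s["ft_force"])
plan(soc([-6,0,139]),RS@F)
```

```text
[ -3.25781482   3.94220535 177.98329101] [-0.00705261 -0.12023025  0.17692086]
slide [0.0027, 0.039, 0.0041] dr [0.004, 0.002, 0.001] | dist 39 ang 0.3
```

Call:
drive_tool(steps=[{"slide": [0.001,0.012,0.003],"dr": [0.004,0.002,0],"fingers": 0.01},{"slide": [0.002,0.024,0.004],"dr": [0.004,0.002,0],"fingers": 0.01},{"slide": [0.002,0.034,0.004],"dr": [0.004,0.002,0],"fingers": 0.01},{"slide": [0.003,0.038,0.004],"dr": [0.004,0.002,0],"fingers": 0.01},{"slide": [0.003,0.038,0.004],"dr": [0.004,0.002,0],"fingers": 0.01}])

```text
t: 18.33
eef_pos: [388.1, -325.5, 143.1]
tcp_rot: [-1.573, 0.61, 2.839]
ft_force: [-0.7, 0.1, -0.8]
opening: 0.233
```

Run:
```python
from h import *
s,p,R=cur(); print(SR.T@(p-SO),s["ft_force"])
```

```text
[ -6.18776266   0.28170758 140.54117882] [-0.70422566  0.06584246 -0.81140031]
```

Down to within about 2–3 mm of the original depth, with no contact force. Releasing.

Call:
drive_tool(steps=[{"slide": [0,0,0],"dr": [0,0,0],"fingers": 0.04},{"slide": [0,0,0],"dr": [0,0,0],"fingers": 0.07},{"slide": [0,0,0],"dr": [0,0,0],"fingers": 0.095},{"slide": [0,0,0],"dr": [0,0,0],"fingers": 0.095},{"slide": [0,0,0],"dr": [0,0,0],"fingers": 0.095}])

```text
t: 18.75
eef_pos: [388.1, -326.5, 144.7]
tcp_rot: [-1.571, 0.613, 2.84]
ft_force: [-0.3, 0.6, 0.2]
opening: 0.526
```

Call:
drive_tool(steps=[{"slide": [0,0,0],"dr": [0,0,0],"fingers": 0.095},{"slide": [0,0,0],"dr": [0,0,0],"fingers": 0.095},{"slide": [0,0,0],"dr": [0,0,0],"fingers": 0.095},{"slide": [0,0,0],"dr": [0,0,0],"fingers": 0.095}])

```text
t: 19.08
eef_pos: [388.1, -326.5, 144.4]
tcp_rot: [-1.571, 0.612, 2.84]
ft_force: [-0.3, 0.7, -0.2]
opening: 0.804
```

Call:
drive_tool(steps=[{"slide": [0,-0.02,0],"dr": [0,0,0],"fingers": 0.095},{"slide": [0,-0.05,0],"dr": [0,0,0],"fingers": 0.095},{"slide": [0,-0.08,0],"dr": [0,0,0],"fingers": 0.095},{"slide": [0,-0.11,0],"dr": [0,0,0],"fingers": 0.095},{"slide": [0,-0.13,0],"dr": [0,0,0],"fingers": 0.095}])

```text
t: 19.5
eef_pos: [315.5, -303.7, 252.2]
tcp_rot: [-1.57, 0.612, 2.84]
ft_force: [0.5, 0.0, -0.3]
opening: 0.998
```

Run:
```python
from h import *
s,p,R=cur(); print(SR.T@(p-SO))
for n in ("top","side"):
    im=optics.read_camera(n)[:,:,::-1]; cv2.imwrite(f"pics/end_{n}.png",np.clip(255*(im/255.)**.7,0,255).astype(np.uint8))
    x,y,w,h=((340,180,110,120) if n=="top" else (250,260,150,150))
    v=cv2.resize(im[y:y+h,x:x+w],None,fx=4,fy=4,interpolation=cv2.INTER_CUBIC)
    cv2.imwrite(f"pics/endh_{n}.png",np.clip(255*(v/255.)**.6,0,255).astype(np.uint8))
```

```text
[ -5.60245502  -0.54029706 273.40686214]
```

View pics/endh_side.png

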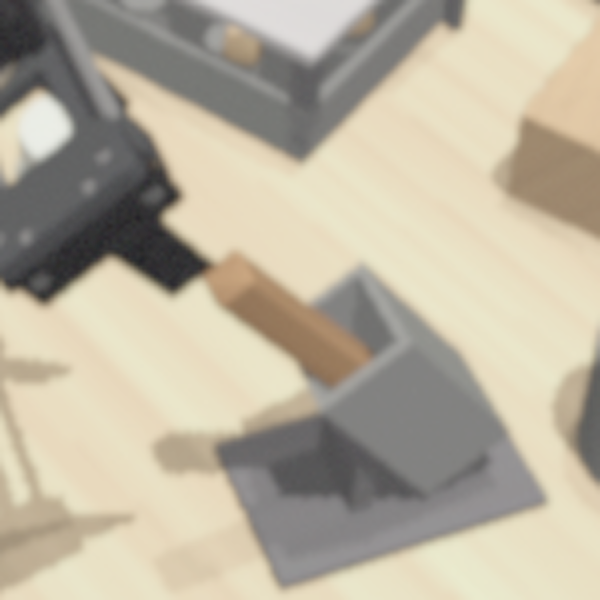

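View pics/end_top.png

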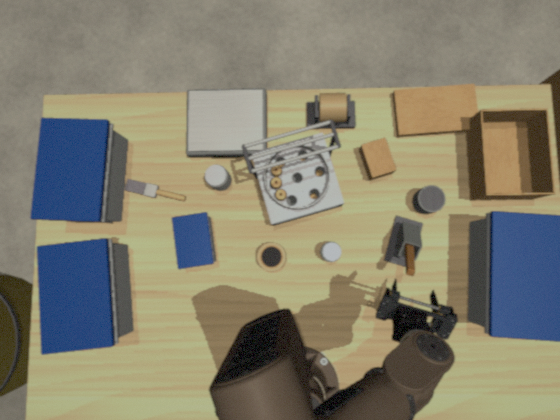

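View pics/end_side.png

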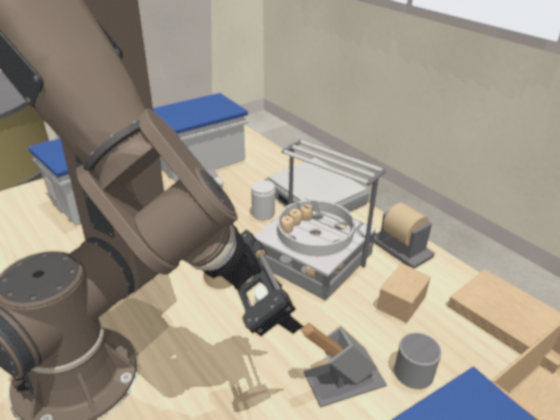

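The stick's top is at (308.7,328.7) in the side view, against (308.6,327.5) at the start, so it's fully down. The bystanders are where they were. I'll back off a bit more and take a last look at the pan.

Call:
drive_tool(steps=[{"slide": [0,-0.01,0],"dr": [0,0,0],"fingers": 0.095},{"slide": [0,-0.02,0],"dr": [0,0,0],"fingers": 0.095},{"slide": [0,-0.03,0],"dr": [0,0,0],"fingers": 0.095},{"slide": [0,-0.03,0],"dr": [0,0,0],"fingers": 0.095},{"slide": [0,-0.03,0],"dr": [0,0,0],"fingers": 0.095}])

```text
t: 20.02
eef_pos: [300.6, -299.3, 274.7]
tcp_rot: [-1.571, 0.613, 2.839]
ft_force: [0.5, -0.2, -0.9]
opening: 0.997
```

Run:
```python
from h import *
look("last"); a=cv2.imread("pics/last_top.png"); b=cv2.resize(cv2.imread("pics/last_side.png")[200:,:][:, :],None,fx=.6,fy=.6)
a=cv2.resize(a,(430,430)); h=430; b=cv2.copyMakeBorder(b,0,h-b.shape[0],0,0,0); cv2.imwrite("pics/last.png",np.hstack([a,b]))
```

```text
(no output)
```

View pics/last.png

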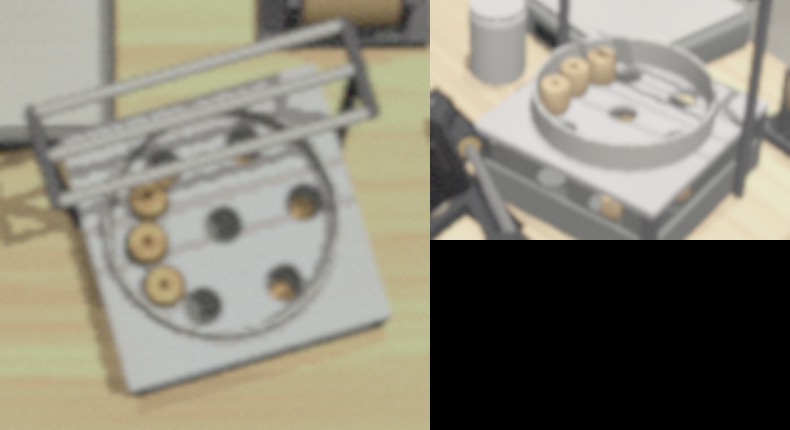

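The three large beads are in the pan. Orange beads show below the holes at 210°, 270°, 330° and 30°, at (283,290), (302,208), (240,157) and (163,180). Handing in.

```bash
python3 -c "
from cell import env
print(env.job_done())"
```

```text
the job is handed in; nothing more can be done
None
```

The job is handed in at about 20 s of the 72 s allowed; no verdict was reported.

**What I did:** I drew the stick out of its holder and lowered it among the beads on the near side. I then went round counter-clockwise for two full turns plus a third pass of the near side. The stick's end stayed about 14 mm above the pan's floor, apart from one reading of 18.5 mm, still under the 24 mm limit. On the first turn I pushed the four small beads into the holes at 210°, 270°, 330° and 30°. I then put the stick back in its holder, let go and backed off.

**Last checks:**
- **Beads:** the three large beads stand by the left wall of the pan, and no small ones are left in it. Something bead-coloured shows below each of those four holes. The one at 30° is partly hidden by a rod; I also judged it dropped because a bead appeared under the central hole only after I pushed it.
- **Stick:** its top is within about 1 pixel of where it started in the side view. The gripper is open and well clear of it.
- **Other things:** the bystanders look unmoved, by eye in both views. The highest force I read was about 7 N, briefly, as the stick was first lowered.

No check failed or disagreed. The only correction was the fourth bead: it stopped just past its hole and needed a second push from its outer side.

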